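Hang the dip basket on the rinse tank's rail and slide it into its notch

TASK

Hang the small steel dip basket with the two collets in it inside the rinse tank: take it by its orange tab and hook its bent lip over the blue rail on the tank's near wall, at the left end of the rail, well clear of the notch, and let go of it there. Then slide it along the rail to the right, without lifting it, until its lip drops into the notch and it hangs level and free of the tank's floor. Keep the basket upright with the collets in it, and leave the green vial and the screw jar where they are.

Things in the scene. Friction and masses are not known exactly. Their poses are not given: they have to be found in the camera images.
- tank: Open metal rinse tank fixed on the bench, 150 (x) x 260 (y) x 106 mm high, walls and floor 4 mm. Origin: centre of its underside; z up, +x away from the robot, +y to its left; yaw within 0.3 rad. On its near wall (-x side, middle plane x = -73 mm) stands a blue rail, 4 mm thick in that plane, 210 mm long along y, top 120 mm above the bench. The tank is empty.
- wall_top (a point): Middle of the near wall's top under the rail, tank frame (-73, 0, 106) mm, axes as the tank's. The rail has one notch, 50 mm wide, floor 110 mm above the bench. Each time the rail is clamped elsewhere along the wall: the notch's centre lies anywhere from y = -40 to 0 here. No reading gives it: see it or find it by touch. y = +25 to +85 mm is always full-height rail.
- basket: Loose open steel basket, 52 (x) x 68 (y) x 50 mm, walls 3 mm, 0.19 to 0.34 kg, upright on the bench, yaw within 0.5 rad. Origin: centre of its underside; z up. Its back plate (-x side, outer face x = -26 mm) goes on up as a 44 mm wide neck to z = 88 mm with a lip bent to -x and down, and an orange tab above. When hung on the tank its axes point as the tank's.
- lip (a point): Centre of the lip's underside, basket frame (-30.5, 0, 85) mm, axes as the basket's. The lip is 44 mm wide (y), top plate 3 mm thick; its outer leg (x = -38 to -35 mm) reaches down 16 mm from here. The rail goes into the 9 mm channel between leg and back plate. This point is 120 mm above the bench when on the full-height rail, 110 mm in the notch.
- tab (a point): Point in the orange grip tab, basket frame (-27, 0, 112) mm, axes as the basket's. The tab stands on the lip: 8 mm thick (x), 30 mm wide (y), z = 88 to 129 mm in the basket frame. Pushed by it along the rail (1 to 6 N), the basket tips up to 0.25 rad at the notch; pushed on (up to 12 N) it drops level, 10 mm lower, and is stopped by the notch's end (3 mm play each side).
- collet_a: Brass-coloured collet lying in the basket along its y, 20 x 54 x 20 mm; origin at the centre of its underside.
- collet_b: Grey collet lying in the basket beside the other, 20 x 54 x 20 mm; origin at the centre of its underside.
- vial: Bystander: green oil vial with white cap, 25 mm diameter, 67 mm high, standing loose; origin at the centre of its underside.
- jar: Bystander: white screw jar with red lid, 51 mm diameter, 64 mm high, standing loose; origin at the centre of its underside.
There are look-alikes about, which are no part of the job. What is shaped like the collet_a but black or purple is not meant. What is shaped like the basket but yellow is not meant.

How it is judged (in metres and radians):
On the way, in this order (a step that is already met when the one before it is completed fails the run):
1. the basket hangs by its lip on the full-height rail, left of the notch (lip centre more than 42 mm to the left of the wall's middle), upright and let go (x of lip in the frame of tank between -0.08 and -0.066 m and angle between the x axis of basket and the x axis of tank, either way round below 0.15 rad and angle between basket's own z axis and vertical below 0.15 rad and z of lip in the frame of tank between 0.1175 and 0.123 m and y of lip in the frame of tank above 0.042 m and contact force between basket and the fingers below 0.1 N), for 0.2 s.
2. the lip slides to the right still on the full-height rail (lip centre passes 28 to 40 mm left of the wall's middle without being lifted) (x of lip in the frame of tank between -0.08 and -0.066 m and angle between the x axis of basket and the x axis of tank, either way round below 0.15 rad and angle between basket's own z axis and vertical below 0.15 rad and z of lip in the frame of tank between 0.1175 and 0.123 m and y of lip in the frame of tank between 0.028 and 0.04 m).
At the end, for the whole second after the job is handed in: The basket hangs inside the tank with its lip over the near wall and down in the rail's notch (lip underside 107 to 113.5 mm above the bench, within 7 mm of the wall's plane), level and square to the tank within 0.15 rad, both collets in it, at rest and let go (x of lip in the frame of tank between -0.08 and -0.066 m and angle between the x axis of basket and the x axis of tank, either way round below 0.15 rad and angle between basket's own z axis and vertical below 0.15 rad and z of lip in the frame of tank between 0.107 and 0.1135 m and y of lip in the frame of tank between -0.052 and 0.012 m and contact force between basket and the fingers below 0.1 N and linear speed of basket below 0.02 m/s and angular speed of basket below 0.2 rad/s and horizontal distance between each of collet_a, collet_b and basket below 0.026 m and z of each of collet_a, collet_b in the frame of basket below 0.03 m); the robot touches nothing.
It fails at once if the vial or jar is moved by more than 25 mm (distance of any of vial, jar from where it was at the start of the episode above 0.025 m).
It fails at once if the basket is tipped by more than 0.6 rad (angle between basket's own z axis and vertical above 0.6 rad).
It also fails if it takes over 54 s, if anything falls off the work surface, if the arm or the gripper's body presses on something with over 40 N, if the wrist force passes 120 N, or if a joint passes its speed limit or range.

ROBOT

A 6-joint arm with a two-finger parallel gripper is mounted at the origin on a cart in front of the work surface, level with it; the furniture and walls round the work are solid. World frame = base frame: x ahead of the robot, y to its left, z up, the work surface at z = 0. Lengths are in mm, angles in rad, forces in N, time in s.
With the tool pointing down it reaches from about 275 to 850 mm from the base axis. Payload 19 kg.
Tool frame: the origin (TCP) lies at the very end of the fingers, on their centre line; the grasp point (between the pads) lies 19 mm behind it (manip.grip_depth is the distance from the TCP to the grasp point, in mm); z points along the fingers, y is the direction in which the jaws open and shut (so a half turn about z gives the same grasp; the last joint's range is limited). The gripper opens to 85 mm and grips with 20 to 120 N. Pads are 22 mm wide; open, the fingers measure 114 mm over their backs; the gripper's body (76 mm by 85 mm) begins 54 mm behind the grasp point. The pads swing forward as they close: fully open they stand 13 mm farther back than shut.
Start: joints at [-1.463, 0.15, 1.437, -0, 1.554, -0.134], TCP at [137.66, -558.247, 231.267] pointing down, gripper open.
Joint ranges: [-2.8, 2.8], [-0.68, 2.1], [0.12, 2.68], [-1.39, 4.53], [0.16, 2.79], [-2.81, 2.81]. Speed limits (rad/s): [1.89, 1.89, 2.22, 3.01, 3.01, 3.01].

INTERFACE

Orientations are given as a unit quaternion [w, x, y, z].
In Python, from plant import monitor, cams, manip gives the robot as it stands.
- The arm moves only by the tool arm_command, never from a script. Its argument "moves" is a list of rows, each an object with "delta_pos": the shift along the tool's x, y, z as a fraction of full scale, a list of three; "rotation": the turn, a rotation vector about the tool's x, y, z as a fraction of full scale, a list of three. A call has 1 to 12 rows; each row is the pose to reach, as a shift and turn from the pose commanded when the call began, along the tool's axes at that moment; what a row does not reach only later rows make up. Full scale, the value 1, is 30 cm for a shift and 90 degrees for a turn. A row lasts 1/8 s, in which the tool goes at most 62.5 mm and 10.7 degrees, less where a joint would pass 70% of its speed; a pose out of reach is approached as far as the arm can. A call with a number of a shift or a turn outside -1 to 1 is refused whole. A call with a gripper value outside its range is refused whole. "jaw" is the gripper command: -1 is shut, 1 is fully open, values between are in proportion, set as the call begins (left out, the last holds). The fingers move at their own pace and stop on an object; "grip_force" is the grip in N (left out, the last holds). Time passes only in rows, so rows that repeat a pose let the fingers close. It gives the time, the measured TCP pose, the force and the opening at its end, in the units of the state.
- monitor.state(): the state, without advancing time (a new reading comes with each control period).
- cams.camera(name): name is "side" or "top"; returns (picture, depth): 384x512x3 uint8, red, green, blue; 384x512 float32, mm along the optical axis (not along the pixel's ray), 0 where there is no reading.
- cams.get_calibration(name): a dict with "fx", "fy", "cx", "cy" (pixels), "origin" and "attitude" of the camera in the world. Camera axes: x right, y up, looking along -z (the intrinsics and any distortion apply to the point x, -y, -z); pixel columns grow to the right and rows downward; lengths in mm; the calibration is good to about 2 mm. A picture is of the moment at which its call begins. get_calibration takes no time and is no camera call.
- manip.hand_in(): hands the job in, once; it reports no verdict.
The state is a dict: "time_s": time; "joint_positions": joint angles; "joint_vel": joint speeds; "joint_efforts": joint torques, N m; "eef_pos": TCP position; "ee_rot": TCP orientation; "force": force on the tool from outside, world axes, zero at the start; "ft_torque": the same for the moment, N m; "gripper_width": finger opening in mm.
Only numpy, scipy, OpenCV 4.12 (cv2) and the standard library are available. Lean on these libraries where they do the work, as an engineer would, in place of code of your own. Each camera call takes 0.05 s, during which the arm holds its last target.

## Working session

There is one attempt and no reset: what is moved stays moved. The work goes in short steps, Python scripts to look and compute and a tool call to move; the robot and the scene stay as the last step left them, time stands still between calls to the robot, and variables do not carry over. Pictures are saved under pics/ and viewed, and the job is handed in when it is done.

Besides the shell and the picture viewer there is one more tool, called after "Call:" as name([rows], argument=value, ...), one row to a line, values as JSON. arm_command: Moves the arm, as the interface text tells. Its arguments: {"type":"object","properties":{"moves":{"type":"array"},"jaw":{"type":"number"},"grip_force":{"type":"number"}},"required":["moves"]}

```bash
ls; mkdir -p pics; python3 - <<'E'
from plant import monitor, cams, manip
import cv2, numpy as np
print(monitor.state())
for n in ("side","top"):
    p,d=cams.camera(n); print(n,cams.get_calibration(n))
    np.savez(f'{n}0.npz',p=p,d=d)
    cv2.imwrite(f'pics/{n}0.png',cv2.resize(p[...,::-1],(800,600)))
E
```

```text
pics
{'time_s': 0.0, 'joint_positions': array([-1.46301946e+00,  1.50994644e-01,  1.43796017e+00,  2.28311048e-05,
        1.55375164e+00, -1.34019234e-01]), 'joint_vel': array([ 0.00038513, -0.00126863, -0.0015871 ,  0.00068885, -0.00042429,
        0.00039016]), 'joint_efforts': array([-1.33096622e-03, -7.13042235e+01, -5.70876181e+01, -2.06843856e-04,
        8.69381300e-03,  8.01917849e-05]), 'eef_pos': array([ 137.63719602, -558.07521614,  230.70579242]), 'ee_rot': array([-5.56699425e-04,  9.92700598e-01,  1.20603532e-01,  1.87197417e-05]), 'force': array([-0.32475344,  0.02944   , -0.39499451]), 'ft_torque': array([ 0.009557  , -0.001233  , -0.00554169]), 'gripper_width': 85.68578766133726}
side {'fx': 441.89881230652253, 'fy': 441.89881230652253, 'cx': 255.0775799214856, 'cy': 193.62958428587402, 'origin': array([ 620.10478653, -810.51865244,  680.44906288]), 'attitude': array([0.88933607, 0.45379477, 0.01736514, 0.05338648])}
top {'fx': 489.75420705700407, 'fy': 489.75420705700407, 'cx': 257.32372560251383, 'cy': 183.67874994384366, 'origin': array([ 370.86568196,  -36.10396796, 1043.84719614]), 'attitude': array([-0.69148524, -0.07077925,  0.074757  ,  0.71501737])}
```

View pics/side0.png

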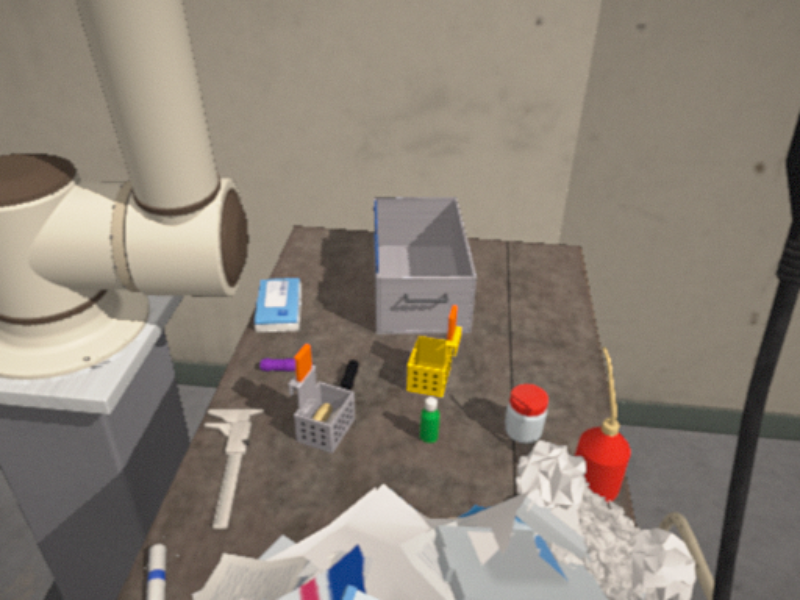

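View pics/top0.png

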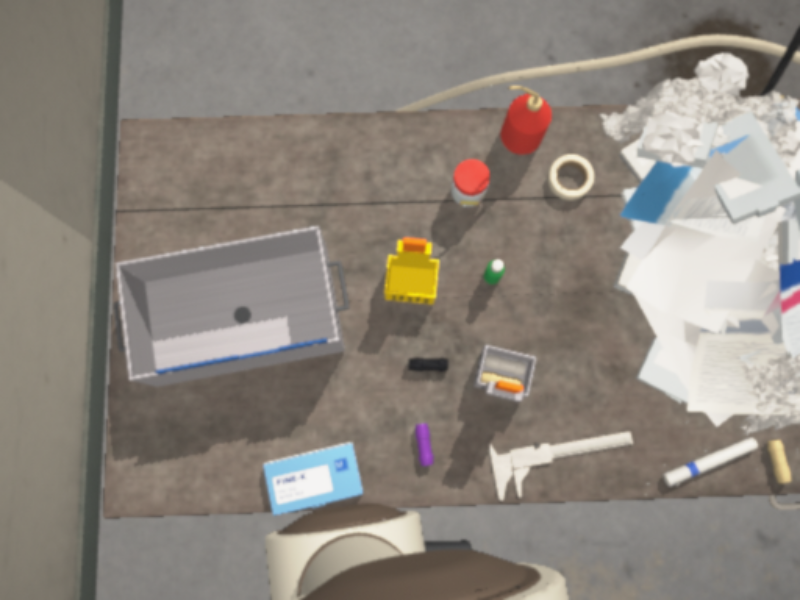

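The side view shows the grey basket at (325,410) with its orange tab at (304,362), and the yellow look-alike at (432,360). In the top view the grey basket is at (507,372), the yellow one at (412,275), the tank at (230,300), the vial at (494,270) and the jar at (470,183). The grey basket is the one meant, because it is steel-coloured and holds a brass collet. I'll enlarge it and measure next.

```bash
cat > h.py <<'E'
import numpy as np, cv2
from scipy.spatial.transform import Rotation as R
from plant import monitor, cams, manip
def q2R(q): return R.from_quat([q[1],q[2],q[3],q[0]]).as_matrix()
def cloud(n,d):
    c=cams.get_calibration(n); v,u=np.indices(d.shape)
    P=np.stack([(u-c['cx'])/c['fx']*d,-(v-c['cy'])/c['fy']*d,-d],-1)
    W=P@q2R(c['attitude']).T+c['origin']; W[d<=0]=np.nan; return W
def proj(n,X):
    c=cams.get_calibration(n); p=(np.asarray(X,float)-c['origin'])@q2R(c['attitude'])
    return np.stack([c['cx']+c['fx']*p[...,0]/-p[...,2], c['cy']-c['fy']*p[...,1]/-p[...,2]],-1)
def orange(p):
    h=cv2.cvtColor(p,cv2.COLOR_RGB2HSV); return (h[...,0]>4)&(h[...,0]<14)&(h[...,1]>190)&(h[...,2]>130)
def blue(p):
    h=cv2.cvtColor(p,cv2.COLOR_RGB2HSV); return (h[...,0]>100)&(h[...,0]<122)&(h[...,1]>130)
def tcp(s=None):
    s=s or monitor.state(); return s['eef_pos'],q2R(s['ee_rot'])
E
python3 - <<'E'
from h import *
for n,(x0,y0,x1,y1) in {'side':(170,200,320,300),'top':(230,140,370,270)}.items():
    z=np.load(n+'0.npz'); p,d=z['p'],z['d']; W=cloud(n,d)
    c=p[y0:y1,x0:x1,::-1]; s=min(800/c.shape[1],600/c.shape[0]); cv2.imwrite(f'pics/{n}crop0.png',cv2.resize(c,None,fx=s,fy=s,interpolation=cv2.INTER_CUBIC))
    for nm,m in (('or',orange(p)),('bl',blue(p))):
        k,lab,st,ce=cv2.connectedComponentsWithStats(m.astype(np.uint8))
        for i in range(1,k):
            if st[i,4]<12: continue
            Q=W[lab==i]; print(n,nm,st[i],ce[i].round(1),np.nanmedian(Q,0).round(1),np.nanpercentile(Q,3,0).round(1),np.nanpercentile(Q,97,0).round(1))
E
```

```text
side or [286 202   6  15  43] [288.3 209. ] [618.2 -76.2 111.5] [614.8 -78.1  92.2] [623.1 -67.9 126.8]
side or [189 222  10  22 120] [193.9 233.2] [ 440.  -177.7  112.2] [ 432.8 -185.    94.3] [ 444.8 -161.   126.2]
side bl [177 198   7   4  21] [180.2 199.8] [349.7  41.   22.4] [343.   35.   19.7] [358.   47.8  23.8]
side bl [297 324  12   6  26] [302.7 326.4] [ 657.7 -345.5   81.8] [ 649.  -360.1   77.6] [ 664.9 -338.7   91.7]
side bl [211 350  22  34 481] [221.6 367.2] [ 550.4 -490.1  169.4] [ 537.6 -503.5  156.4] [ 563.  -479.8  186.6]
side bl [ 95 365  11   6  44] [ 99.8 367.3] [ 329.9 -418.4   15.5] [ 321.4 -421.9   10.4] [ 336.6 -414.    18.5]
top or [259 156  12   4  42] [264.4 157.6] [617.3 -59.7 113.5] [615.2 -71.2 101. ] [618.6 -49.8 127.2]
top or [318 246  13   5  17] [323.8 248.2] [ 436.6 -165.5  120.6] [ 432.9 -176.3  110.5] [ 440.  -154.7  127.1]
top bl [399 105  41  37 757] [418.6 122.9] [ 678.1 -369.2  115. ] [ 651.7 -394.3   82.8] [ 701.7 -345.8  143.6]
top bl [500 167  12  18 169] [505.4 175.6] [ 555.9 -504.1  158.7] [ 542.4 -520.2  147.5] [ 569.6 -486.   176.6]
top bl [179 219  22   5  29] [190.  220.9] [496.4  83.8 119.1] [492.6  68.6 115. ] [499.8 104.6 123.4]
top bl [109 228  43   9  50] [130.2 232.3] [478.8 197.9 118.9] [472.6 162.3 114.2] [483.9 235.7 121.3]
top bl [216 294   7   7  27] [219.3 297.1] [351.7  38.5  22.1] [345.9  35.5  18.8] [357.9  46.4  24.9]
top bl [441 297   5   7  21] [443.2 299.6] [ 330.5 -417.7   15.7] [ 325.3 -421.4   12.1] [ 336.3 -413.7   18.5]
```

```bash
python3 - <<'E'
from h import *
p=np.load('top0.npz')['p']; c=p[135:255,65:230,::-1]; cv2.imwrite('pics/tank0.png',cv2.resize(c,None,fx=4.8,fy=4.8,interpolation=cv2.INTER_CUBIC))
E
```

```text
(no output)
```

View pics/topcrop0.png

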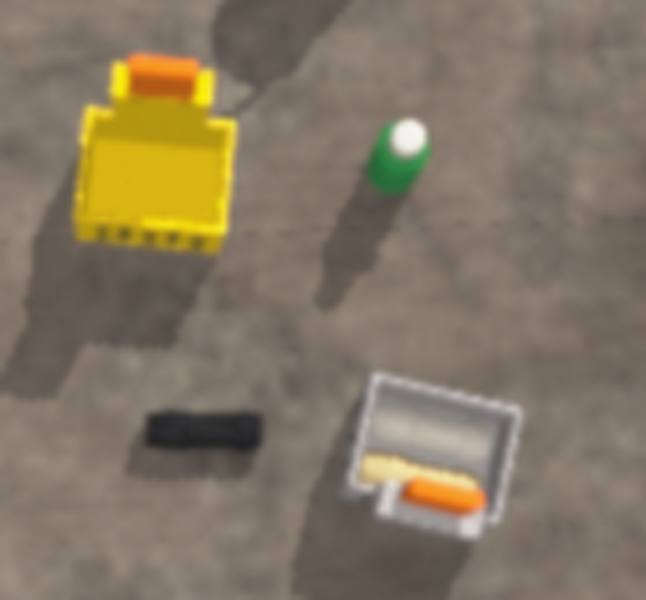

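View pics/tank0.png

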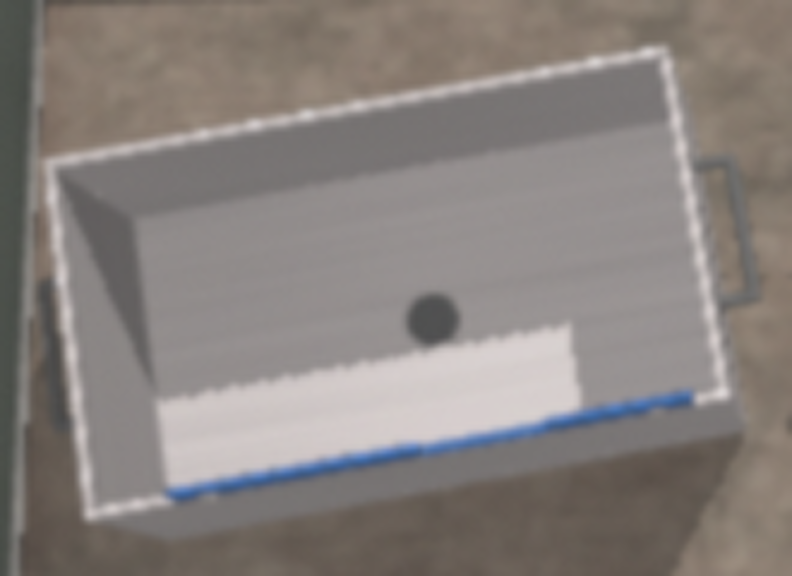

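View pics/sidecrop0.png

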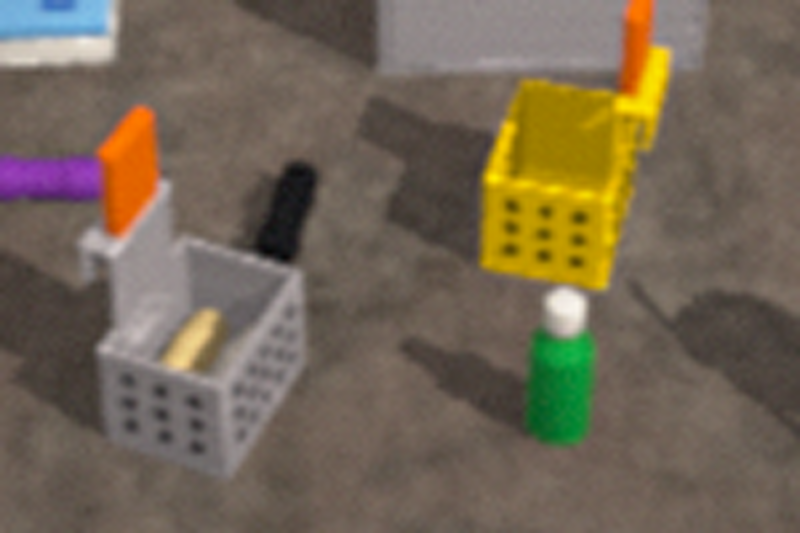

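The crop confirms the target: the grey steel basket with the brass and grey collets inside, tab at top crop (445,493). The yellow basket at (160,170), the black bar at (205,430) and the purple bar are the look-alikes. The rail shows a broken stretch around tank crop (415–545, 440), which is probably the notch. Next I'll fit poses.

```bash
cat > fit.py <<'E'
from h import *
from scipy.optimize import least_squares
def fit(n,obj,pix,x0):
    obj=np.array(obj,float);pix=np.array(pix,float)
    def T(p): 
        c,s=np.cos(p[2]),np.sin(p[2]); Rz=np.array([[c,-s,0],[s,c,0],[0,0,1]]); return obj@Rz.T+[p[0],p[1],0]
    r=least_squares(lambda p:(proj(n,T(p))-pix).ravel(),x0); return r.x,r.fun.reshape(-1,2)
def loc(p,X): # world->object
    c,s=np.cos(p[2]),np.sin(p[2]); X=np.asarray(X)-[p[0],p[1],0]; return np.stack([c*X[...,0]+s*X[...,1],-s*X[...,0]+c*X[...,1],X[...,2]],-1)
def glob(p,X):
    c,s=np.cos(p[2]),np.sin(p[2]); X=np.asarray(X,float); return np.stack([c*X[...,0]-s*X[...,1]+p[0],s*X[...,0]+c*X[...,1]+p[1],X[...,2]],-1)
E
python3 - <<'E'
from fit import *
up=lambda P,s,o:(np.array(P,float)+.5)/s-.5+np.array(o)
tp=up([(50,162),(662,52),(725,397),(92,515)],4.8,(65,135))
t,res=fit('top',[(75,130,106),(75,-130,106),(-75,-130,106),(-75,130,106)],tp,[550,90,.15]); print('tank',t,res.round(2).tolist())
bp=up([(375,375),(521,408),(497,520),(352,490)],600/130,(230,140))
b,res=fit('top',[(26,34,50),(26,-34,50),(-26,-34,50),(-26,34,50)],bp,[460,-150,-.2]); print('bask',b,res.round(2).tolist())
print('tab pred',glob(b,[-27,0,112]),'lip',glob(b,[-30.5,0,85]))
zt=np.load('top0.npz');W=cloud('top',zt['d']);p=zt['p']
# tank rim from depth
for nm,z in (('top',zt),('side',np.load('side0.npz'))):
    W=cloud(nm,z['d'])
    L=loc(t,W)
    m=(np.abs(L[...,2]-106)<4)&(np.abs(L[...,0])<90)&(np.abs(L[...,1])<140)
    for lab,mm in (('x+',L[...,0]>60),('x-',L[...,0]<-60),('y+',L[...,1]>120),('y-',L[...,1]<-120)):
        q=L[m&mm]; print(nm,lab,len(q),np.median(q,0).round(1) if len(q) else '', q.min(0).round(1) if len(q) else '',q.max(0).round(1) if len(q) else '')
    Lb=loc(b,W); 
    m=(np.abs(Lb[...,2]-50)<2.5)&(np.abs(Lb[...,0])<32)&(np.abs(Lb[...,1])<40); q=Lb[m]; print('rim',nm,len(q),np.percentile(q,[2,98],0).round(1).tolist())
    m=orange(z['p'])&(np.abs(Lb[...,0])<60)&(np.abs(Lb[...,1])<40)&(Lb[...,2]>85);q=Lb[m]; print('tab',nm,len(q),np.percentile(q,[3,50,97],0).round(1).tolist())
    m=(Lb[...,2]>126)&(Lb[...,2]<134)&(np.abs(Lb[...,0])<60)&(np.abs(Lb[...,1])<40);q=Lb[m]; print('tabtop',nm,len(q),np.percentile(q,[3,50,97],0).round(1).tolist())
z=np.load('side0.npz')
print('rail left/right ends', [loc(t,W0).round(1) for W0 in ([0,0,0],)])
# ray intersections of rail end pixels with rail plane z=120
c=cams.get_calibration('top')
def ray(n,u,zz):
    c=cams.get_calibration(n); d=q2R(c['attitude'])@np.array([(u[0]-c['cx'])/c['fx'],-(u[1]-c['cy'])/c['fy'],-1]); k=(zz-c['origin'][2])/d[2]; return c['origin']+k*d
for q in [(168,496),(693,398),(410,452),(545,425)]: print(q,loc(t,ray('top',up(q,4.8,(65,135)),120)).round(1))
np.savez('pose.npz',t=t,b=b)
# height profile along rail
W=cloud('top',zt['d']);L=loc(t,W)
m=(np.abs(L[...,0]+73)<5)&(L[...,2]>100)&(L[...,2]<130)
q=L[m]
for y in range(-130,131,8):
    s=q[np.abs(q[:,1]-y)<4]
    if len(s): print(y,len(s),s[:,2].max().round(1),np.median(s[:,2]).round(1))
E
```

```text
tank [5.56605008e+02 1.75459202e+02 1.53883301e-01] [[-1.34, -0.54], [1.52, -1.25], [1.21, 0.44], [-1.35, 1.07]]
bask [ 4.64426576e+02 -1.76943664e+02 -2.53524421e-01] [[-0.66, -0.29], [0.46, -0.19], [0.93, 0.67], [-0.74, -0.23]]
tab pred [ 438.28964545 -170.17159784  112.        ] lip [ 434.90152488 -169.29373739   85.        ]
top x+ 322 [ 72.9   1.6 104.9] [  60.6 -129.5  102. ] [ 76.1 130.5 109.8]
top x- 168 [-73.2 -11.8 105.8] [ -75.9 -129.5  102. ] [-60.1 129.8 109.8]
top y+ 195 [ -1.  127.6 105.2] [-74.4 120.1 102.1] [ 75.2 130.6 109.4]
top y- 162 [  -1.8 -127.7  105.1] [ -74.6 -129.8  102.1] [  75.3 -120.7  109.8]
rim top 104 [[-24.6, -33.3, 47.6], [26.5, 34.1, 51.8]]
tab top 17 [[-30.7, -7.3, 110.5], [-30.3, 4.1, 120.6], [-29.2, 15.4, 127.1]]
tabtop top 59 [[-30.2, -12.9, 126.3], [-26.8, 2.6, 128.4], [-22.7, 13.7, 130.9]]
side x+ 112 [ 72.2 -21.6 104.9] [  61.4 -129.9  102. ] [ 75.7 133.6 107.9]
side x- 42 [ -72.  -114.6  105.2] [ -76.3 -130.2  102.7] [-60.4 132.  109.8]
side y+ 102 [ -1.3 127.9 104.7] [-72.8 121.3 102. ] [ 74.1 133.6 107.5]
side y- 132 [  -5.5 -129.   104.6
[... 364 characters left out ...]
[ -73.9 -116.1  120. ]
(410, 452) [-74.3  -3.1 120. ]
(545, 425) [-73.6 -57.  120. ]
-130 7 107.1 106.5
-122 11 106.0 104.7
-114 15 121.3 117.9
-106 15 120.9 117.6
-98 15 123.3 115.0
-90 15 121.9 118.6
-82 17 123.0 117.7
-74 15 121.1 118.5
-66 16 121.0 116.9
-58 12 123.9 112.8
-50 12 112.2 108.3
-42 13 111.0 109.0
-34 13 113.6 109.1
-26 11 110.8 109.7
-18 13 111.6 108.6
-10 14 116.1 109.3
-2 15 120.1 117.3
6 14 121.9 118.1
14 15 122.5 119.6
22 16 121.6 118.0
30 13 120.8 118.2
38 14 122.7 117.5
46 16 121.3 117.9
54 15 124.0 117.2
62 17 121.3 117.1
70 15 121.3 118.0
78 16 122.0 117.2
86 13 122.9 118.2
94 10 120.1 113.2
102 10 108.8 104.9
110 10 106.0 104.7
118 10 108.1 105.5
126 12 107.3 105.3
```

```bash
cat > go.py <<'E'
from fit import *
def go(X,yaw):
    "yaw of tool x axis, tool down; prints fractions"
    s=monitor.state(); p,M=s['eef_pos'],q2R(s['ee_rot'])
    c,q=np.cos(yaw),np.sin(yaw); G=np.array([[c,q,0],[q,-c,0],[0,0,-1.]])
    d=M.T@(np.asarray(X)-p)/300; r=R.from_matrix(M.T@G).as_rotvec()/(np.pi/2)
    print('t',round(s['time_s'],2),'pos',p.round(1),'F',s['force'].round(1),'w',round(s['gripper_width'],1),'delta',d.round(4),'rot',r.round(4),'dist',round(np.linalg.norm(d)*300,1))
E
python3 - <<'E'
from go import *
z=np.load('pose.npz');b=z['b']
tab=glob(b,[-27,0,112])
go([tab[0],tab[1],200],b[2]+np.pi/2)
print(monitor.state()['joint_positions'])
E
```

```text
t 0.1 pos [ 137.7 -558.   230.8] F [-0.3 -0.3  0.4] w 85.6 delta [ 1.2826 -1.0152  0.1038] rot [-6.000e-04 -4.000e-04 -6.846e-01] dist 491.7
[-1.46297067e+00  1.50888353e-01  1.43795749e+00  6.81574239e-06
  1.55380416e+00 -1.34024956e-01]
```

Call:
arm_command([
  {"delta_pos": [0.2,-0.15,0.0],"rotation": [0,0,-0.1]},
  {"delta_pos": [0.35,-0.28,0.02],"rotation": [0,0,-0.2]},
  {"delta_pos": [0.5,-0.4,0.04],"rotation": [0,0,-0.3]},
  {"delta_pos": [0.65,-0.52,0.05],"rotation": [0,0,-0.4]},
  {"delta_pos": [0.8,-0.64,0.06],"rotation": [0,0,-0.5]},
  {"delta_pos": [0.95,-0.76,0.06],"rotation": [0,0,-0.6]},
  {"delta_pos": [1,-0.85,0.06],"rotation": [0,0,-0.6846]},
  {"delta_pos": [1,-0.85,0.06],"rotation": [0,0,-0.6846]},
  {"delta_pos": [1,-0.85,0.06],"rotation": [0,0,-0.6846]},
], jaw=1, grip_force=60)

```text
time_s: 1.23
eef_pos: [367.8, -239.1, 213.2]
ee_rot: [-0.0, 0.791, 0.611, -0.0]
force: [0.5, -0.9, -0.7]
gripper_width: 85.5
```

```bash
python3 - <<'E'
from go import *
z=np.load('pose.npz');b=z['b']
tab=glob(b,[-27,0,112])
go([tab[0],tab[1],180],b[2]+np.pi/2)
go([tab[0],tab[1],95],b[2]+np.pi/2)
E
```

```text
t 1.23 pos [ 367.8 -239.1  213.2] F [ 0.5 -0.9 -0.7] w 85.5 delta [0.2817 0.1695 0.1107] rot [-0.0001  0.     -0.0009] dist 104.1
t 1.23 pos [ 367.8 -239.1  213.2] F [ 0.5 -0.9 -0.7] w 85.5 delta [0.2817 0.1696 0.394 ] rot [-0.0001  0.     -0.0009] dist 154.0
```

Call:
arm_command([
  {"delta_pos": [0.15,0.1,0.05],"rotation": [0,0,0]},
  {"delta_pos": [0.282,0.17,0.11],"rotation": [0,0,0]},
  {"delta_pos": [0.282,0.17,0.11],"rotation": [0,0,0]},
  {"delta_pos": [0.282,0.17,0.2],"rotation": [0,0,0]},
  {"delta_pos": [0.282,0.17,0.3],"rotation": [0,0,0]},
  {"delta_pos": [0.282,0.17,0.394],"rotation": [0,0,0]},
  {"delta_pos": [0.282,0.17,0.394],"rotation": [0,0,0]},
])

```text
time_s: 2.1
eef_pos: [437.2, -170.5, 93.9]
ee_rot: [-0.001, 0.792, 0.611, -0.001]
force: [0.1, 0.3, 1.0]
gripper_width: 85.4
```

Call:
arm_command([
  {"delta_pos": [0,0,0],"rotation": [0,0,0]},
  {"delta_pos": [0,0,0],"rotation": [0,0,0]},
  {"delta_pos": [0,0,0],"rotation": [0,0,0]},
  {"delta_pos": [0,0,0],"rotation": [0,0,0]},
  {"delta_pos": [0,0,0],"rotation": [0,0,0]},
  {"delta_pos": [0,0,0],"rotation": [0,0,0]},
], jaw=-0.5)

```text
time_s: 2.85
eef_pos: [438.5, -169.7, 95.1]
ee_rot: [-0.0, 0.791, 0.612, 0.0]
force: [0.5, -0.7, -0.2]
gripper_width: 21.2
```

```bash
python3 - <<'E'
from go import *
z=np.load('pose.npz');b=z['b']
tab=glob(b,[-27,0,112])
go([tab[0],tab[1],95],b[2]+np.pi/2)
p,d=cams.camera('side'); np.savez('side1.npz',p=p,d=d)
c=p[180:300,150:310,::-1]; cv2.imwrite('pics/side1.png',cv2.resize(c,None,fx=5,fy=5,interpolation=cv2.INTER_CUBIC))
E
```

```text
t 2.85 pos [ 438.5 -169.7   95.1] F [ 0.5 -0.7 -0.2] w 21.2 delta [-0.0017 -0.0002  0.0004] rot [-0.     -0.0001 -0.    ] dist 0.5
```

View pics/side1.png

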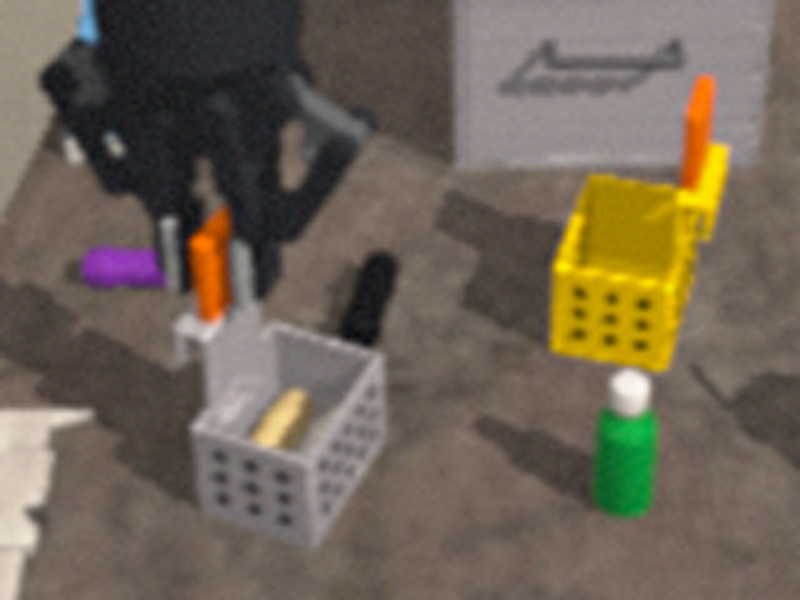

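The pads (170 and 243, 270) straddle the orange tab at (210,265). I'll close and lift.

Call:
arm_command([
  {"delta_pos": [0,0,0],"rotation": [0,0,0]},
  {"delta_pos": [0,0,0],"rotation": [0,0,0]},
  {"delta_pos": [0,0,0],"rotation": [0,0,0]},
  {"delta_pos": [0,0,0],"rotation": [0,0,0]},
], jaw=-1, grip_force=70)

```text
time_s: 3.4
eef_pos: [438.5, -169.8, 95.2]
ee_rot: [0.0, 0.791, 0.612, 0.0]
force: [0.5, -1.2, 3.4]
gripper_width: 6.9
```

Call:
arm_command([
  {"delta_pos": [0,0,-0.05],"rotation": [0,0,0]},
  {"delta_pos": [0,0,-0.12],"rotation": [0,0,0]},
  {"delta_pos": [0,0,-0.22],"rotation": [0,0,0]},
  {"delta_pos": [0,0,-0.34],"rotation": [0,0,0]},
  {"delta_pos": [0,0,-0.44],"rotation": [0,0,0]},
  {"delta_pos": [0,0,-0.5],"rotation": [0,0,0]},
  {"delta_pos": [0,0,-0.5],"rotation": [0,0,0]},
])

```text
time_s: 4.28
eef_pos: [438.7, -169.9, 245.9]
ee_rot: [0.001, 0.791, 0.612, 0.0]
force: [-1.0, -0.1, -4.8]
gripper_width: 7.7
```

```bash
python3 - <<'E'
from go import *
z=np.load('pose.npz');b=z['b'];t=z['t']
for n in ('side','top'):
    p,d=cams.camera(n); np.savez(n+'2.npz',p=p,d=d); cv2.imwrite(f'pics/{n}2.png',cv2.resize(p[...,::-1],(800,600)))
    W=cloud(n,d); 
tab=glob(t,[-73+3.5,60,0]); print(tab)
go([tab[0],tab[1],235],t[2]+np.pi/2)
E
```

```text
[478.7296659  224.09747072   0.        ]
t 4.38 pos [ 438.2 -169.6  244.1] F [-0.6  0.5 -4.4] w 7.1 delta [ 1.3041 -0.1984  0.0312] rot [-0.0008 -0.0005 -0.2594] dist 395.8
```

View pics/side2.png

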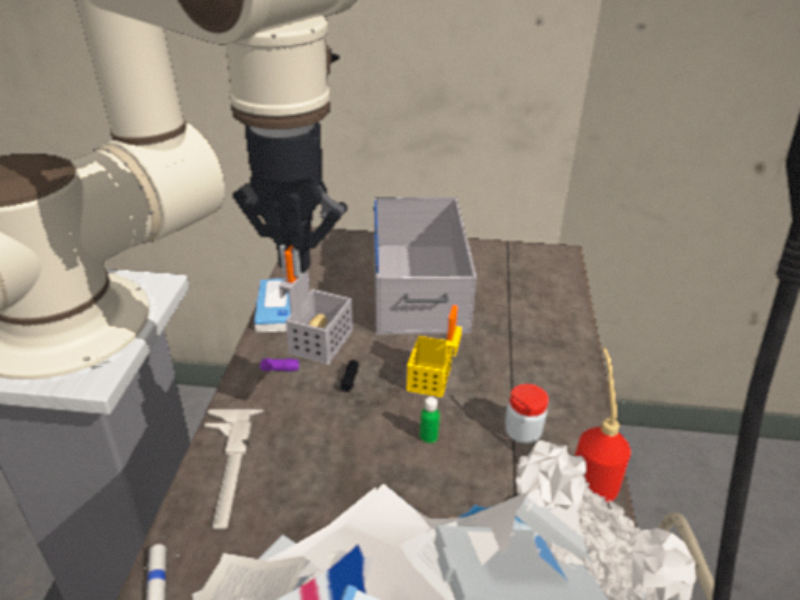

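The basket is lifted, bottom at about 150 mm, with the tab in the jaws at (290,262) and the collet still inside. I'll carry it over the tank.

Call:
arm_command([
  {"delta_pos": [0.03,0,-0.01],"rotation": [0,0,-0.01]},
  {"delta_pos": [0.1,-0.01,-0.02],"rotation": [0,0,-0.03]},
  {"delta_pos": [0.19,-0.02,-0.02],"rotation": [0,0,-0.06]},
  {"delta_pos": [0.29,-0.04,-0.02],"rotation": [0,0,-0.09]},
  {"delta_pos": [0.39,-0.06,-0.02],"rotation": [0,0,-0.12]},
  {"delta_pos": [0.49,-0.07,-0.02],"rotation": [0,0,-0.15]},
  {"delta_pos": [0.59,-0.09,-0.02],"rotation": [0,0,-0.18]},
  {"delta_pos": [0.69,-0.1,-0.02],"rotation": [0,0,-0.21]},
  {"delta_pos": [0.79,-0.12,-0.02],"rotation": [0,0,-0.24]},
  {"delta_pos": [0.88,-0.13,-0.02],"rotation": [0,0,-0.26]},
  {"delta_pos": [0.95,-0.14,-0.02],"rotation": [0,0,-0.26]},
  {"delta_pos": [1.0,-0.15,-0.02],"rotation": [0,0,-0.26]},
])

```text
time_s: 5.88
eef_pos: [469.9, 133.3, 250.6]
ee_rot: [-0.0, 0.65, 0.76, -0.0]
force: [-0.2, 0.7, -3.5]
gripper_width: 6.9
```

```bash
python3 - <<'E'
from go import *
z=np.load('pose.npz');t=z['t']
tab=glob(t,[-73+3.5+10,60,0])
go([tab[0],tab[1],245],t[2]+np.pi/2)
E
```

```text
t 5.88 pos [469.9 133.3 250.6] F [-0.2  0.7 -3.5] w 6.9 delta [0.2945 0.1095 0.0185] rot [-0.0007 -0.0002  0.0014] dist 94.4
```

Call:
arm_command([
  {"delta_pos": [0.05,0.02,0.0],"rotation": [0,0,0]},
  {"delta_pos": [0.13,0.05,0.01],"rotation": [0,0,0]},
  {"delta_pos": [0.22,0.08,0.018],"rotation": [0,0,0.001]},
  {"delta_pos": [0.28,0.105,0.018],"rotation": [0,0,0.001]},
  {"delta_pos": [0.2945,0.1095,0.0185],"rotation": [0,0,0.001]},
  {"delta_pos": [0.2945,0.1095,0.0185],"rotation": [0,0,0.001]},
  {"delta_pos": [0.2945,0.1095,0.0185],"rotation": [0,0,0.001]},
])

```text
time_s: 6.75
eef_pos: [489.0, 223.7, 245.7]
ee_rot: [0.0, 0.651, 0.759, 0.0]
force: [-0.5, 0.1, -2.6]
gripper_width: 7.0
```

```bash
python3 - <<'E'
from go import *
z=np.load('pose.npz');t=z['t']
tab=glob(t,[-73+3.5,60,0])
go([tab[0],tab[1],245],t[2]+np.pi/2)
for n,(x0,y0,x1,y1) in {'side':(180,80,320,200),'top':(60,110,240,250)}.items():
    p,d=cams.camera(n); np.savez(n+'3.npz',p=p,d=d); c=p[y0:y1,x0:x1,::-1]; s=min(800/c.shape[1],600/c.shape[0]); cv2.imwrite(f'pics/{n}3.png',cv2.resize(c,None,fx=s,fy=s,interpolation=cv2.INTER_CUBIC))
E
```

```text
t 6.75 pos [489.  223.7 245.7] F [-0.5  0.1 -2.6] w 7.0 delta [ 0.0064 -0.0337  0.0024] rot [ 0.      0.     -0.0008] dist 10.3
```

View pics/side3.png

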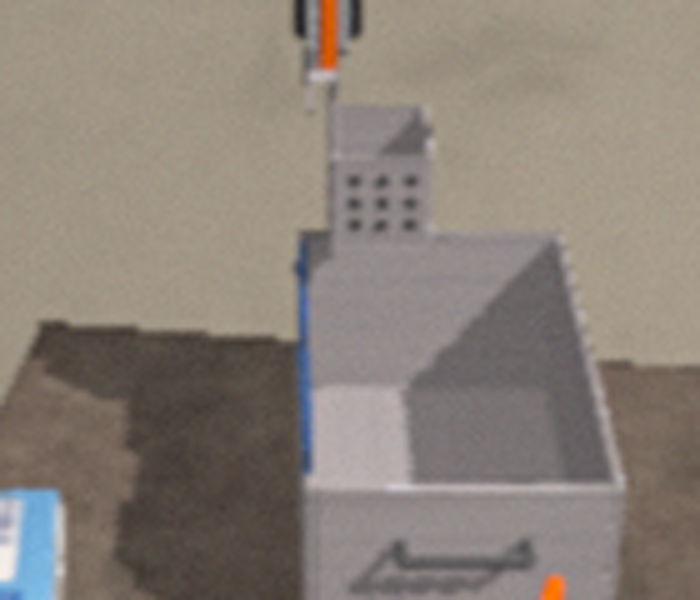

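View pics/top3.png

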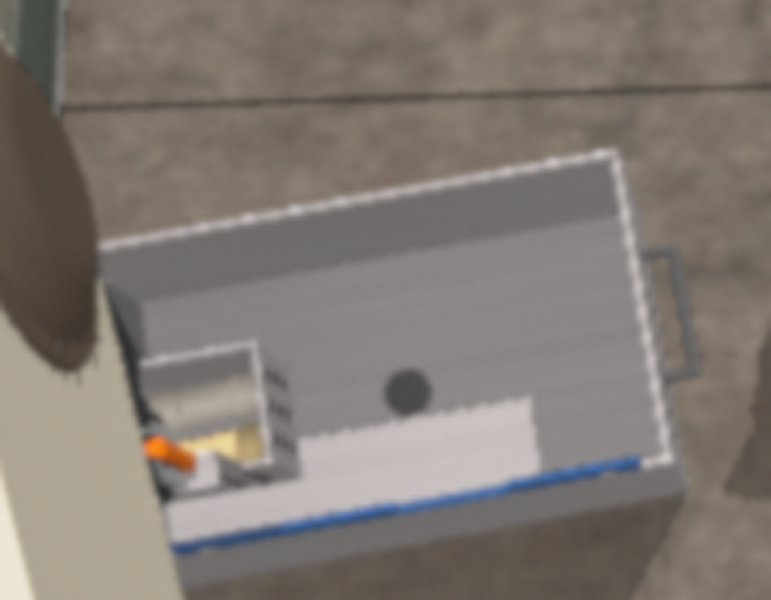

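```bash
cat > meas.py <<'E'
from go import *
def meas(n,d,p,x0,y0,z0,t):
    """points in nominal basket frame (tank yaw)"""
    L=loc(t,cloud(n,d))-[x0,y0,z0]; return L
E
python3 - <<'E'
from meas import *
z=np.load('pose.npz');t=z['t']
s=monitor.state(); T=loc(t,s['eef_pos']); print('tcp tank',T)
x0,y0,z0=T[0]+27,T[1],T[2]-95
for n in ('side','top'):
    f=np.load(n+'3.npz'); L=meas(n,f['d'],f['p'],x0,y0,z0,t)
    m=(np.abs(L[...,0])<34)&(np.abs(L[...,1])<42)&(np.abs(L[...,2]-50)<3.0);q=L[m]
    print(n,'rim',len(q),np.percentile(q,[2,50,98],0).round(1).tolist())
    m=(np.abs(L[...,0])<34)&(np.abs(L[...,1]+34)<6)&(L[...,2]>6)&(L[...,2]<44)
    q=L[m]
    if len(q)>5: 
        A=np.c_[q[:,0],q[:,2],np.ones(len(q))]; print(n,'right face',len(q),'y=ax+bz+c',np.linalg.lstsq(A,q[:,1],rcond=None)[0].round(3),np.percentile(q,[2,98],0).round(1).tolist())
        for zz in range(8,44,8):
            r=q[np.abs(q[:,2]-zz)<4]; print('  z',zz,len(r),np.percentile(r[:,0],[3,97]).round(1) if len(r) else '')
    m=orange(f['p'])&(np.abs(L[...,0]+27)<15)&(np.abs(L[...,1])<25)&(L[...,2]>80); q=L[m]; print(n,'tab',len(q),np.percentile(q,[3,50,97],0).round(1).tolist() if len(q) else '')
E
```

```text
tcp tank [-59.3569028   58.08698947 245.77885587]
side rim 64 [[-26.5, -35.1, 47.1], [3.3, -29.3, 48.9], [24.8, 32.4, 52.2]]
side right face 283 y=ax+bz+c [-1.1000e-02 -1.8000e-02 -3.3064e+01] [[-26.7, -37.4, 6.4], [23.8, -29.2, 43.4]]
  z 8 47 [-26.6  23.3]
  z 16 62 [-26.6  24.1]
  z 24 57 [-25.   23.7]
  z 32 56 [-26.7  23.6]
  z 40 61 [-24.8  21.3]
side tab 45 [[-31.5, -17.3, 92.6], [-29.0, -12.8, 112.5], [-26.5, 1.7, 130.1]]
top rim 103 [[-26.0, -34.3, 47.3], [12.2, -28.9, 49.0], [25.4, 11.3, 52.0]]
top right face 158 y=ax+bz+c [-2.3000e-02 -1.0000e-03 -3.3595e+01] [[-26.4, -34.6, 6.4], [23.9, -29.0, 43.5]]
  z 8 26 [-26.4  22.7]
  z 16 31 [-26.   23.7]
  z 24 32 [-26.3  21.5]
  z 32 35 [-26.3  22.3]
  z 40 34 [-24.5  22.6]
top tab 22 [[-31.0, -15.1, 102.8], [-29.1, -14.2, 117.7], [-25.7, -11.2, 128.2]]
```

```bash
python3 - <<'E'
from go import *
t=np.load('pose.npz')['t']
X=glob(t,[-68.7,60,0])
go([X[0],X[1],156],t[2]+np.pi/2+.01)
E
```

```text
t 6.85 pos [489.  223.8 245.8] F [ 0.1  0.5 -4.1] w 7.3 delta [ 0.0063 -0.0312  0.2993] rot [ 0.0002 -0.     -0.0072] dist 90.3
```

Call:
arm_command([
  {"delta_pos": [0.006,-0.02,0.03],"rotation": [0,0,-0.007]},
  {"delta_pos": [0.006,-0.031,0.09],"rotation": [0,0,-0.007]},
  {"delta_pos": [0.006,-0.031,0.16],"rotation": [0,0,-0.007]},
  {"delta_pos": [0.006,-0.031,0.23],"rotation": [0,0,-0.007]},
  {"delta_pos": [0.006,-0.031,0.28],"rotation": [0,0,-0.007]},
  {"delta_pos": [0.006,-0.031,0.3],"rotation": [0,0,-0.007]},
  {"delta_pos": [0.006,-0.031,0.3],"rotation": [0,0,-0.007]},
  {"delta_pos": [0.006,-0.031,0.3],"rotation": [0,0,-0.007]},
])

```text
time_s: 7.85
eef_pos: [479.8, 224.8, 156.2]
ee_rot: [0.0, 0.647, 0.763, 0.0]
force: [-0.3, 0.5, -3.3]
gripper_width: 6.9
```

```bash
cat > look.py <<'E'
import sys
from meas import *
k=sys.argv[1]
t=np.load('pose.npz')['t']
s=monitor.state(); T=loc(t,s['eef_pos']); print('t',s['time_s'],'tcp tank',T.round(1),'F',s['force'].round(1),'w',s['gripper_width'])
x0,y0,z0=T[0]+27,T[1],T[2]-95
for n in ('side','top'):
    p,d=cams.camera(n); np.savez(n+k+'.npz',p=p,d=d); x,y=(240,130) if n=='side' else (110,190)
    c=p[y-45:y+60,x-60:x+80,::-1]; cv2.imwrite(f'pics/{n}{k}.png',cv2.resize(c,None,fx=5.7,fy=5.7,interpolation=cv2.INTER_CUBIC))
    L=meas(n,d,p,x0,y0,z0,t)
    m=(np.abs(L[...,0])<34)&(np.abs(L[...,1])<42)&(np.abs(L[...,2]-50)<3.0);q=L[m]
    if len(q): print(n,'rim',len(q),np.percentile(q,[2,50,98],0).round(1).tolist())
    m=orange(p)&(np.abs(L[...,0]+27)<15)&(np.abs(L[...,1])<25)&(L[...,2]>80); q=L[m]; print(n,'tab',len(q),np.percentile(q,[3,50,97],0).round(1).tolist() if len(q) else '')
E
python3 look.py 4
```

```text
t 7.85 tcp tank [-68.3  60.5 156.2] F [-0.3  0.5 -3.3] w 6.905552974661114
side rim 66 [[-25.2, -35.5, 47.2], [4.9, -27.1, 48.8], [25.1, 33.2, 51.4]]
side tab 33 [[-30.1, -17.0, 96.5], [-29.6, -13.3, 116.6], [-27.2, 3.5, 130.3]]
top rim 83 [[-28.3, -34.1, 47.1], [11.3, -30.5, 49.4], [25.8, 8.3, 52.0]]
top tab 8 [[-30.7, -15.1, 103.0], [-28.8, -14.5, 115.5], [-27.4, -13.5, 123.4]]
```

View pics/side4.png

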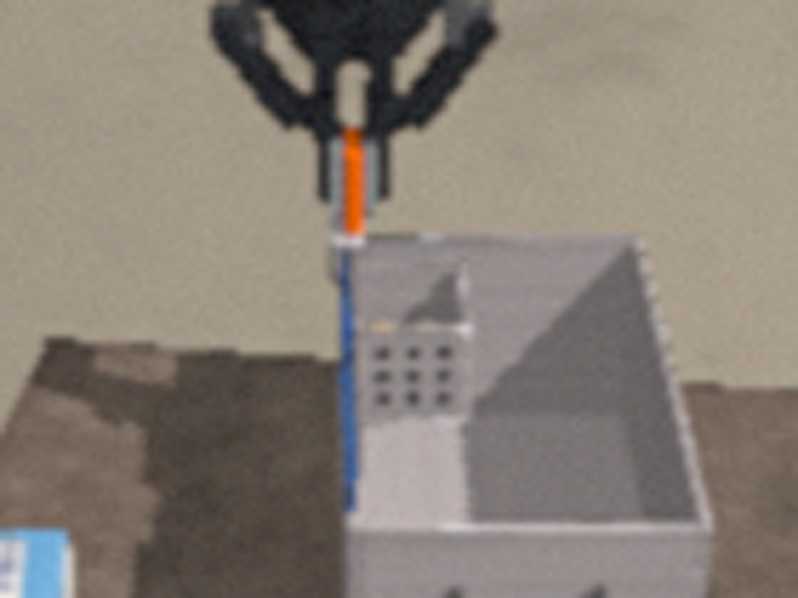

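View pics/top4.png

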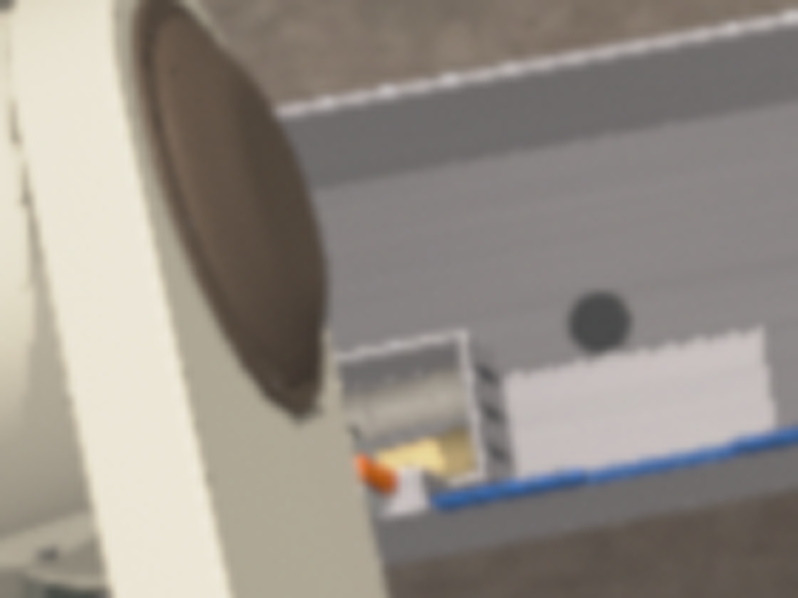

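The lip (347,240 in the side crop) is over the blue rail, with the outer leg left of it and the back plate right of it. I'll lower in steps and watch the force.

Call:
arm_command([
  {"delta_pos": [0,0,0.015],"rotation": [0,0,0]},
  {"delta_pos": [0,0,0.03],"rotation": [0,0,0]},
  {"delta_pos": [0,0,0.045],"rotation": [0,0,0]},
  {"delta_pos": [0,0,0.055],"rotation": [0,0,0]},
  {"delta_pos": [0,0,0.055],"rotation": [0,0,0]},
])

```text
time_s: 8.57
eef_pos: [479.4, 224.6, 138.8]
ee_rot: [-0.0, 0.647, 0.763, -0.0]
force: [1.4, 0.3, -2.9]
gripper_width: 7.1
```

Call:
arm_command([
  {"delta_pos": [0,0,0.01],"rotation": [0,0,0]},
  {"delta_pos": [0,0,0.02],"rotation": [0,0,0]},
  {"delta_pos": [0,0,0.02],"rotation": [0,0,0]},
])

```text
time_s: 8.95
eef_pos: [479.4, 224.6, 132.8]
ee_rot: [-0.0, 0.647, 0.763, -0.0]
force: [0.2, 0.1, -3.7]
gripper_width: 7.3
```

Call:
arm_command([
  {"delta_pos": [0,0,0.004],"rotation": [0,0,0]},
  {"delta_pos": [0,0,0.007],"rotation": [0,0,0]},
  {"delta_pos": [0,0,0.007],"rotation": [0,0,0]},
])

```text
time_s: 9.32
eef_pos: [479.5, 224.7, 130.9]
ee_rot: [-0.0, 0.647, 0.763, -0.0]
force: [-0.6, -0.3, -2.8]
gripper_width: 6.8
```

```bash
python3 look.py 5
```

```text
t 9.325 tcp tank [-68.6  60.5 130.9] F [-0.6 -0.3 -2.8] w 6.7908588935276315
side rim 53 [[-26.5, -37.1, 47.3], [6.9, -6.3, 48.7], [24.8, 33.7, 51.1]]
side tab 32 [[-29.9, -17.2, 92.8], [-29.4, -14.4, 114.5], [-26.9, 1.0, 129.4]]
top rim 75 [[-32.6, -36.5, 47.1], [15.4, -30.8, 49.1], [25.6, 6.5, 52.4]]
top tab 6 [[-30.1, -14.8, 104.0], [-28.4, -14.6, 109.1], [-27.2, -13.2, 117.0]]
```

View pics/side5.png

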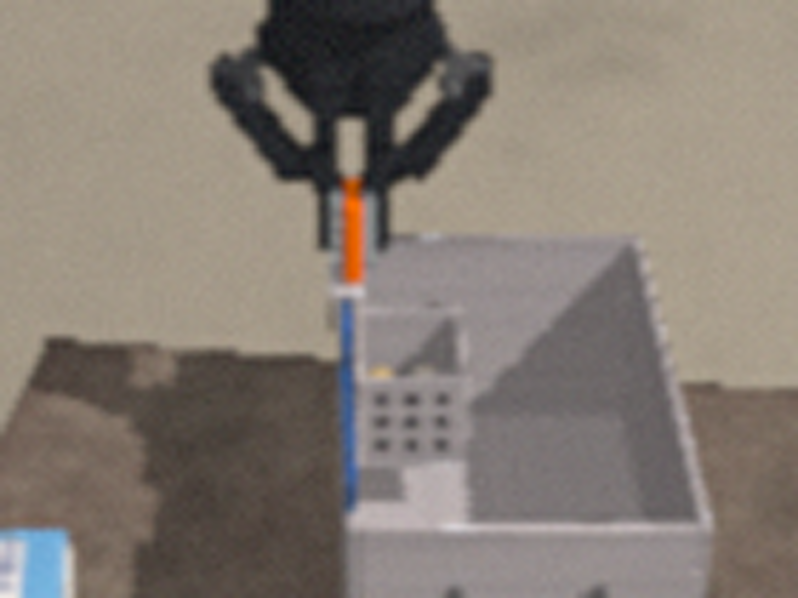

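The lip is on the rail line, with the channel straddling it. The load is still partly in the gripper, so I'll lower until it transfers.

Call:
arm_command([
  {"delta_pos": [0,0,0.003],"rotation": [0,0,0]},
  {"delta_pos": [0,0,0.005],"rotation": [0,0,0]},
  {"delta_pos": [0,0,0.005],"rotation": [0,0,0]},
])

```text
time_s: 9.8
eef_pos: [479.7, 224.7, 130.2]
ee_rot: [0.0, 0.647, 0.763, 0.0]
force: [-2.8, -1.9, 5.5]
gripper_width: 7.1
```

Call:
arm_command([
  {"delta_pos": [0,0,0],"rotation": [0,0,0]},
  {"delta_pos": [0,0,0],"rotation": [0,0,0]},
  {"delta_pos": [0,0,0],"rotation": [0,0,0]},
  {"delta_pos": [0,0,0],"rotation": [0,0,0]},
  {"delta_pos": [0,0,0],"rotation": [0,0,0]},
], jaw=-0.3)

```text
time_s: 10.42
eef_pos: [479.6, 224.7, 129.5]
ee_rot: [-0.0, 0.647, 0.763, 0.0]
force: [0.3, 0.2, -0.8]
gripper_width: 30.1
```

```bash
python3 look.py 6
```

```text
t 10.425 tcp tank [-68.6  60.5 129.5] F [ 0.3  0.2 -0.8] w 30.129265987631317
side rim 56 [[-27.4, -37.0, 47.1], [-6.6, -21.2, 49.0], [23.7, 36.4, 51.0]]
side tab 33 [[-29.8, -16.5, 93.9], [-27.2, -12.9, 116.2], [-24.5, 2.7, 129.5]]
top rim 64 [[-32.6, -33.8, 47.1], [14.1, -31.0, 49.0], [24.4, 4.1, 51.6]]
top tab 5 [[-29.8, -14.8, 105.4], [-28.7, -14.2, 105.5], [-27.2, -12.6, 113.3]]
```

View pics/side6.png

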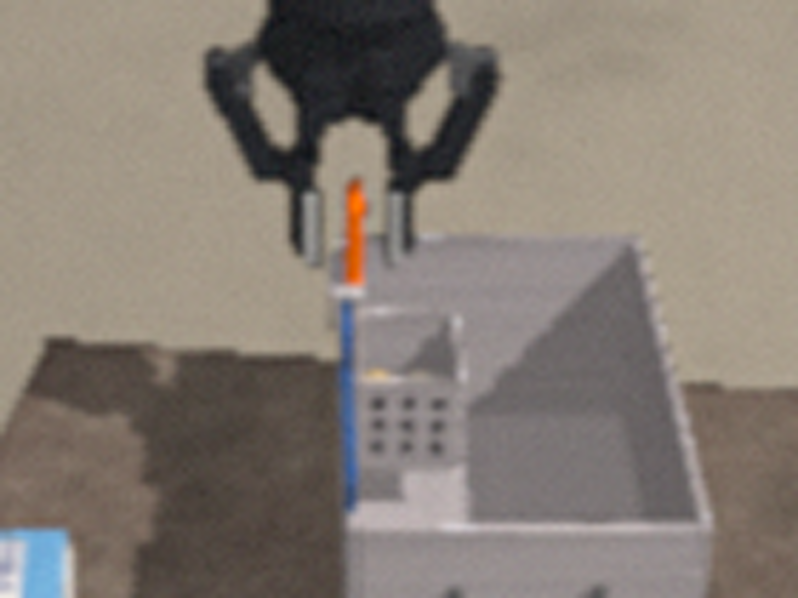

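The basket hangs released on the rail, with the tab clear between open pads at (310) and (400). The push is next, so I'll check the clearance to the wall on the left.

```bash
python3 - <<'E'
from go import *
t=np.load('pose.npz')['t']
W=cloud('top',np.load('top0.npz')['d'])
for v,u in [(190,5),(190,30),(190,55),(190,66),(190,72),(190,76),(250,60),(150,60)]: print((u,v),W[v,u].round(0))
W=cloud('side',np.load('side0.npz')['d'])
for v,u in [(20,200),(60,250),(100,250),(130,250)]: print((u,v),W[v,u].round(0))
X=glob(t,[-68.6,97,0])
go([X[0],X[1],186],t[2]+np.pi/2+.01)
E
```

```text
(5, 190) [ 658.  658. -302.]
(30, 190) [ 688.  659. -457.]
(55, 190) [ 725.  660. -647.]
(66, 190) [ 738.  647. -714.]
(72, 190) [589. 357.  -1.]
(76, 190) [588. 348.  -1.]
(60, 250) [ 518.  645. -680.]
(60, 150) [ 876.  656. -664.]
(200, 20) [283. 657. 289.]
(250, 60) [448. 660. 166.]
(250, 100) [449. 662.  19.]
(250, 130) [493. 292.  95.]
t 10.53 pos [479.6 224.7 129.5] F [ 0.2 -0.2  1.1] w 30.0 delta [ 0.1218  0.0012 -0.1884] rot [ 0.     -0.0001  0.0002] dist 67.3
```

Call:
arm_command([
  {"delta_pos": [0,0,-0.06],"rotation": [0,0,0]},
  {"delta_pos": [0,0,-0.13],"rotation": [0,0,0]},
  {"delta_pos": [0,0,-0.19],"rotation": [0,0,0]},
  {"delta_pos": [0.0,0,-0.19],"rotation": [0,0,0]},
  {"delta_pos": [0.06,0,-0.19],"rotation": [0,0,0]},
  {"delta_pos": [0.12,0,-0.19],"rotation": [0,0,0]},
  {"delta_pos": [0.122,0,-0.19],"rotation": [0,0,0]},
  {"delta_pos": [0.122,0,-0.19],"rotation": [0,0,0]},
])

```text
time_s: 11.52
eef_pos: [473.3, 261.1, 186.1]
ee_rot: [-0.0, 0.646, 0.763, -0.0]
force: [0.4, -0.1, 0.1]
gripper_width: 29.6
```

Call:
arm_command([
  {"delta_pos": [0,0,0],"rotation": [0,0,0]},
  {"delta_pos": [0,0,0],"rotation": [0,0,0]},
  {"delta_pos": [0,0,0],"rotation": [0,0,0]},
  {"delta_pos": [0,0,0],"rotation": [0,0,0]},
], jaw=-1)

```text
time_s: 12.02
eef_pos: [473.6, 260.7, 186.5]
ee_rot: [-0.0, 0.647, 0.763, 0.0]
force: [0.1, -0.5, 0.7]
gripper_width: 0.2
```

```bash
python3 look.py 7; python3 - <<'E'
from go import *
t=np.load('pose.npz')['t']
# tab & basket in tank frame
for n in ('side','top'):
    f=np.load(n+'7.npz'); L=loc(t,cloud(n,f['d'])); m=orange(f['p'])&(np.abs(L[...,0]+70)<25)&(L[...,1]>30)&(L[...,1]<110)&(L[...,2]>100)
    q=L[m]; print(n,len(q),np.percentile(q,[2,50,98],0).round(1).tolist() if len(q) else '')
X=glob(t,[-68.6,97,0])
go([X[0],X[1],129],t[2]+np.pi/2+.01)
E
```

```text
t 12.025 tcp tank [-68.9  96.9 186.5] F [ 0.1 -0.5  0.7] w 0.2261554024929163
side tab 0 
top rim 5 [[-29.9, -41.8, 47.7], [-29.6, -31.8, 50.5], [-29.4, -29.3, 51.6]]
top tab 0 
side 32 [[-71.4, 43.0, 127.2], [-69.9, 47.9, 149.9], [-66.1, 64.2, 164.0]]
top 58 [[-71.8, 46.0, 136.0], [-71.0, 56.9, 152.5], [-65.1, 71.5, 163.3]]
t 12.12 pos [473.6 260.8 186.5] F [0.3 0.2 1.2] w 0.1 delta [-1.000e-04  1.200e-03  1.918e-01] rot [ 0.     -0.0001  0.0001] dist 57.5
```

View pics/side7.png

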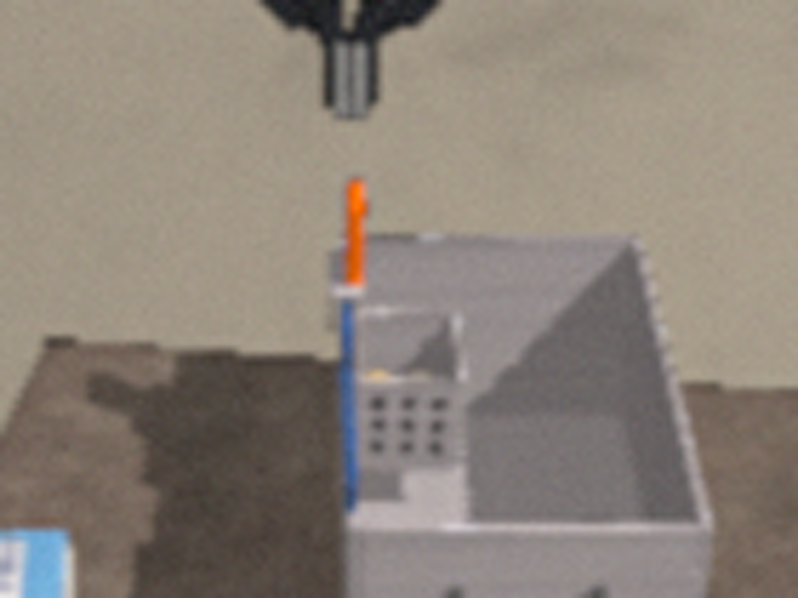

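View pics/top7.png

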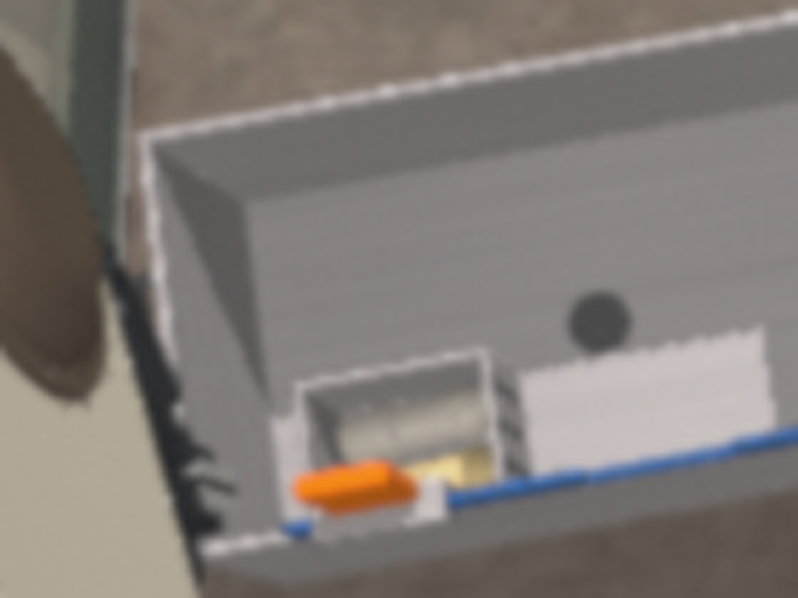

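Released basket: tab centre at y≈59 mm, lip on the rail, both collets in it. I'll lower the closed fingers left of the tab.

Call:
arm_command([
  {"delta_pos": [0,0.0012,0.06],"rotation": [0,0,0.0064]},
  {"delta_pos": [0,0.0012,0.12],"rotation": [0,0,0.0064]},
  {"delta_pos": [0,0.0012,0.17],"rotation": [0,0,0.0064]},
  {"delta_pos": [0,0.0012,0.192],"rotation": [0,0,0.0064]},
  {"delta_pos": [0,0.0012,0.192],"rotation": [0,0,0.0064]},
])

```text
time_s: 12.75
eef_pos: [473.8, 260.8, 128.5]
ee_rot: [-0.0, 0.651, 0.759, -0.0]
force: [-0.7, -0.0, 1.0]
gripper_width: -0.1
```

Call:
arm_command([
  {"delta_pos": [-0.015,0,0],"rotation": [0,0,0]},
  {"delta_pos": [-0.03,0,0],"rotation": [0,0,0]},
  {"delta_pos": [-0.04,0,0],"rotation": [0,0,0]},
  {"delta_pos": [-0.05,0,0],"rotation": [0,0,0]},
  {"delta_pos": [-0.06,0,0],"rotation": [0,0,0]},
])

```text
time_s: 13.38
eef_pos: [476.9, 243.2, 129.3]
ee_rot: [0.0, 0.651, 0.759, 0.001]
force: [0.3, 5.5, 4.1]
gripper_width: -0.0
```

Call:
arm_command([
  {"delta_pos": [-0.01,0,0],"rotation": [0,0,0]},
  {"delta_pos": [-0.02,0,0],"rotation": [0,0,0]},
  {"delta_pos": [-0.03,0,0],"rotation": [0,0,0]},
  {"delta_pos": [-0.04,0,0],"rotation": [0,0,0]},
  {"delta_pos": [-0.05,0,0],"rotation": [0,0,0]},
])

```text
time_s: 14.0
eef_pos: [479.2, 228.4, 129.2]
ee_rot: [-0.0, 0.651, 0.759, 0.001]
force: [0.6, 5.6, 4.2]
gripper_width: 0.2
```

```bash
cat > look2.py <<'E'
import sys
from go import *
k=sys.argv[1]
t=np.load('pose.npz')['t']
s=monitor.state(); print('t',s['time_s'],'tcp tank',loc(t,s['eef_pos']).round(1),'F tank',loc([0,0,t[2]],s['force']).round(1))
for n in ('side','top'):
    p,d=cams.camera(n); np.savez(n+k+'.npz',p=p,d=d); x,y=(240,140) if n=='side' else (150,195)
    c=p[y-60:y+60,x-70:x+90,::-1]; cv2.imwrite(f'pics/{n}{k}.png',cv2.resize(c,None,fx=4.5,fy=4.5,interpolation=cv2.INTER_CUBIC))
    L=loc(t,cloud(n,d)); m=orange(p)&(np.abs(L[...,0]+70)<25)&(np.abs(L[...,1])<110)&(L[...,2]>90)
    q=L[m]; print(n,'tab',len(q),np.percentile(q,[2,50,98],0).round(1).tolist() if len(q) else '')
a,b=[cv2.imread(f'pics/{n}{k}.png') for n in ('side','top')]
cv2.imwrite(f'pics/both{k}.png',cv2.resize(np.hstack([a,b]),None,fx=.55,fy=.55))
E
python3 look2.py 8
```

```text
t 14.0 tcp tank [-68.4  64.2 129.2] F tank [1.5 5.4 4.2]
side tab 38 [[-71.8, 18.7, 128.1], [-69.2, 23.2, 150.9], [-63.9, 43.9, 164.5]]
top tab 54 [[-71.7, 22.1, 137.2], [-70.9, 35.1, 152.4], [-64.7, 47.2, 164.1]]
```

View pics/both8.png

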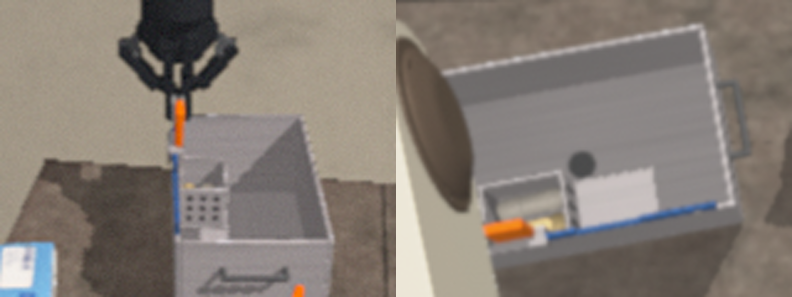

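The basket is sliding level on the full-height rail, tab centre y≈35. I'll keep pushing in small steps.

Call:
arm_command([
  {"delta_pos": [-0.01,0,0],"rotation": [0,0,0]},
  {"delta_pos": [-0.02,0,0],"rotation": [0,0,0]},
  {"delta_pos": [-0.03,0,0],"rotation": [0,0,0]},
  {"delta_pos": [-0.04,0,0],"rotation": [0,0,0]},
  {"delta_pos": [-0.05,0,0],"rotation": [0,0,0]},
  {"delta_pos": [-0.06,0,0],"rotation": [0,0,0]},
])

```text
time_s: 14.85
eef_pos: [481.8, 210.4, 129.0]
ee_rot: [-0.0, 0.651, 0.759, 0.0]
force: [-0.7, 5.5, 3.5]
gripper_width: 0.0
```

Call:
arm_command([
  {"delta_pos": [-0.01,0,0],"rotation": [0,0,0]},
  {"delta_pos": [-0.02,0,0],"rotation": [0,0,0]},
  {"delta_pos": [-0.03,0,0],"rotation": [0,0,0]},
  {"delta_pos": [-0.04,0,0],"rotation": [0,0,0]},
  {"delta_pos": [-0.05,0,0],"rotation": [0,0,0]},
])

```text
time_s: 15.48
eef_pos: [484.1, 195.6, 129.1]
ee_rot: [-0.0, 0.651, 0.759, 0.0]
force: [-0.1, 6.2, 3.2]
gripper_width: -0.3
```

```bash
python3 look2.py 9
```

```text
t 15.475 tcp tank [-68.5  31.  129.1] F tank [0.8 6.1 3.2]
side tab 43 [[-72.2, -12.8, 127.1], [-69.8, -8.8, 144.3], [-64.4, 17.6, 163.3]]
top tab 37 [[-72.1, -11.2, 137.2], [-71.0, -3.3, 152.2], [-65.7, 7.4, 164.8]]
```

View pics/both9.png

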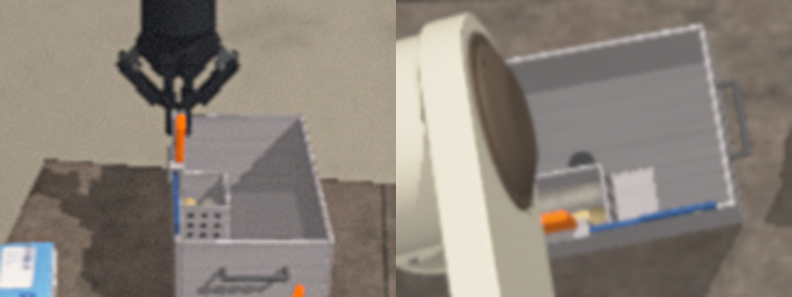

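Call:
arm_command([
  {"delta_pos": [-0.01,0,0],"rotation": [0,0,0]},
  {"delta_pos": [-0.02,0,0],"rotation": [0,0,0]},
  {"delta_pos": [-0.03,0,0],"rotation": [0,0,0]},
  {"delta_pos": [-0.04,0,0],"rotation": [0,0,0]},
  {"delta_pos": [-0.05,0,0],"rotation": [0,0,0]},
])

```text
time_s: 16.2
eef_pos: [486.4, 180.5, 128.8]
ee_rot: [-0.0, 0.651, 0.759, -0.0]
force: [0.3, 3.2, 2.9]
gripper_width: -0.1
```

```bash
python3 look2.py 10
```

```text
t 16.2 tcp tank [-68.6  15.8 128.8] F tank [0.8 3.1 2.9]
side tab 36 [[-70.2, -30.5, 123.8], [-67.6, -24.6, 146.3], [-61.9, 7.1, 163.3]]
top tab 29 [[-71.4, -28.5, 135.6], [-70.6, -19.2, 148.4], [-70.0, -10.7, 162.5]]
```

View pics/both10.png

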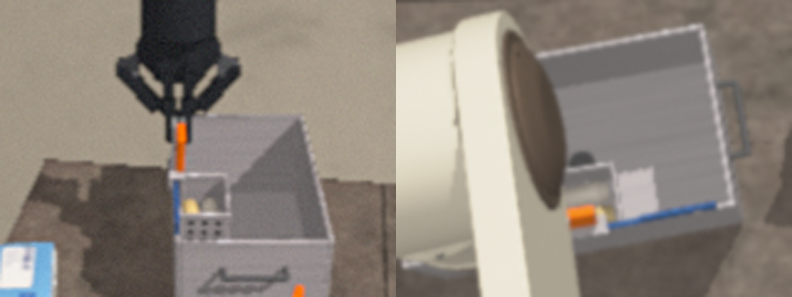

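It is beginning to tip at the notch, as expected. Pushing on.

Call:
arm_command([
  {"delta_pos": [-0.01,0,0],"rotation": [0,0,0]},
  {"delta_pos": [-0.02,0,0],"rotation": [0,0,0]},
  {"delta_pos": [-0.03,0,0],"rotation": [0,0,0]},
  {"delta_pos": [-0.035,0,0],"rotation": [0,0,0]},
])

```text
time_s: 16.8
eef_pos: [488.0, 170.2, 128.8]
ee_rot: [-0.0, 0.651, 0.759, -0.0]
force: [0.5, 2.1, -1.3]
gripper_width: -0.1
```

```bash
python3 look2.py 11
```

```text
t 16.8 tcp tank [-68.6   5.3 128.8] F tank [ 0.8  1.9 -1.3]
side tab 39 [[-69.7, -41.1, 120.0], [-67.6, -36.7, 145.4], [-62.6, -4.8, 161.7]]
top tab 28 [[-69.4, -40.3, 131.8], [-68.2, -29.4, 146.4], [-66.4, -22.9, 158.7]]
```

View pics/both11.png

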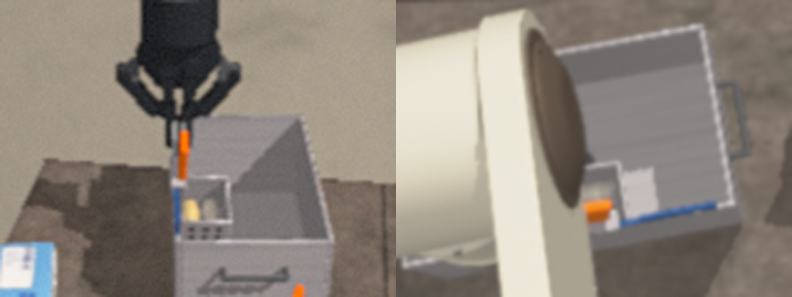

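Call:
arm_command([
  {"delta_pos": [-0.01,0,0],"rotation": [0,0,0]},
  {"delta_pos": [-0.02,0,0],"rotation": [0,0,0]},
  {"delta_pos": [-0.02,0,0],"rotation": [0,0,0]},
])

```text
time_s: 17.27
eef_pos: [488.9, 164.3, 128.9]
ee_rot: [-0.0, 0.651, 0.759, -0.0]
force: [0.0, -0.1, 0.0]
gripper_width: -0.1
```

```bash
python3 look2.py 12
```

```text
t 17.275 tcp tank [-68.6  -0.6 128.9] F tank [ 0.  -0.1  0. ]
side tab 38 [[-68.1, -48.1, 119.7], [-66.6, -40.8, 148.3], [-60.4, -21.9, 159.9]]
top tab 23 [[-69.2, -46.6, 131.8], [-67.8, -36.7, 146.2], [-65.2, -31.0, 154.7]]
```

View pics/both12.png

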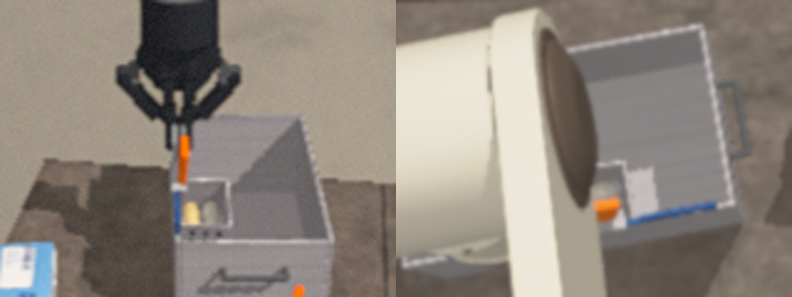

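Force is zero, so it has probably dropped. I'll back off and look.

Call:
arm_command([
  {"delta_pos": [0.03,0,0],"rotation": [0,0,0]},
  {"delta_pos": [0.06,0,-0.05],"rotation": [0,0,0]},
  {"delta_pos": [0.12,0,-0.15],"rotation": [0,0,0]},
  {"delta_pos": [0.25,0,-0.25],"rotation": [0,0,0]},
  {"delta_pos": [0.4,0,-0.3],"rotation": [0,0,0]},
  {"delta_pos": [0.4,0,-0.3],"rotation": [0,0,0]},
])

```text
time_s: 18.12
eef_pos: [470.0, 286.1, 221.1]
ee_rot: [0.0, 0.649, 0.761, 0.001]
force: [0.7, -0.3, 0.3]
gripper_width: -0.1
```

```bash
python3 look2.py 13; python3 - <<'E'
from go import *
t=np.load('pose.npz')['t']
x0,y0=-42.5,-31
for n in ('side','top'):
    f=np.load(n+'13.npz'); L=loc(t,cloud(n,f['d']))-[x0,y0,25]
    m=(np.abs(L[...,0])<34)&(np.abs(L[...,1])<42)&(np.abs(L[...,2]-50)<7)
    q=L[m]; A=np.c_[q[:,0],q[:,1],np.ones(len(q))]
    q=q[(np.abs(np.abs(q[:,0])-24.5)<3)|(np.abs(np.abs(q[:,1])-32.5)<3)]
    A=np.c_[q[:,0],q[:,1],np.ones(len(q))]
    print(n,'rim plane',len(q),np.linalg.lstsq(A,q[:,2],rcond=None)[0].round(3),np.percentile(q,[2,50,98],0).round(1).tolist())
E
```

```text
t 18.125 tcp tank [-68.6 122.6 221.1] F tank [ 0.7 -0.4  0.3]
side tab 33 [[-68.1, -48.9, 117.8], [-67.6, -42.6, 144.4], [-62.8, -24.4, 159.0]]
top tab 54 [[-69.2, -42.7, 129.4], [-68.1, -28.6, 143.3], [-66.1, -15.6, 160.2]]
side rim plane 38 [-0.054  0.164 49.129] [[-25.3, -15.9, 43.6], [23.3, 2.7, 49.1], [26.4, 38.6, 56.4]]
top rim plane 70 [ 0.053  0.111 46.613] [[-31.6, -24.0, 43.3], [24.4, 16.7, 48.9], [27.2, 39.1, 56.4]]
```

View pics/side13.png

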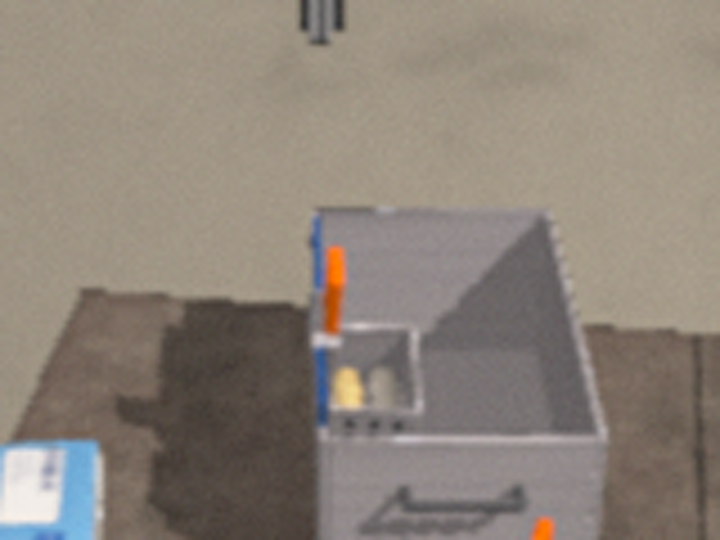

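View pics/top13.png

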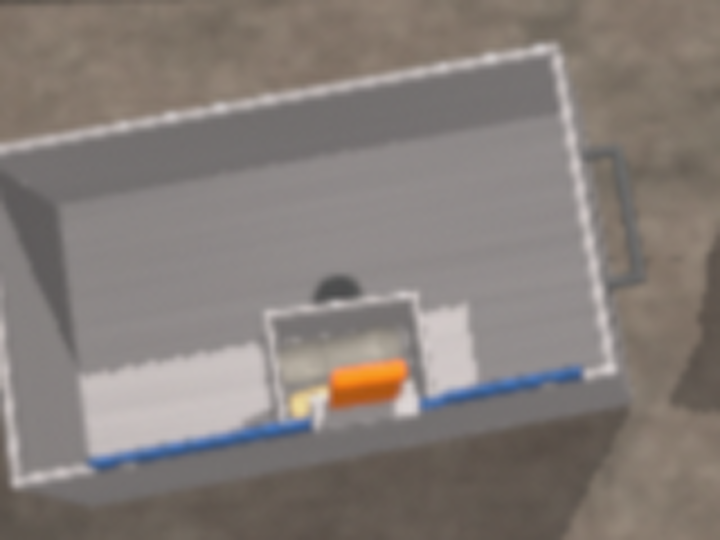

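The pictures show both collets inside, but the basket is still tipped by about 0.13 rad. The left end of the lip is caught on the notch's left edge (rim slope about 0.11–0.16). I'll go back and push on.

```bash
python3 - <<'E'
from go import *
t=np.load('pose.npz')['t']
for y,z in ((20,175),(20,128.5),(4,128.5)):
    X=glob(t,[-68.6,y,0]); go([X[0],X[1],z],t[2]+np.pi/2)
E
```

```text
t 18.23 pos [470.2 283.7 219.4] F [ 0.7  0.1 -0.1] w 0.1 delta [-3.340e-01  1.000e-04  1.481e-01] rot [0.0002 0.     0.0011] dist 109.6
t 18.23 pos [470.2 283.7 219.4] F [ 0.7  0.1 -0.1] w 0.1 delta [-3.340e-01  1.000e-04  3.031e-01] rot [0.0002 0.     0.0011] dist 135.3
t 18.23 pos [470.2 283.7 219.4] F [ 0.7  0.1 -0.1] w 0.1 delta [-0.3873 -0.      0.3031] rot [0.0002 0.     0.0011] dist 147.5
```

Call:
arm_command([
  {"delta_pos": [-0.1,0,0.04],"rotation": [0,0,0]},
  {"delta_pos": [-0.2,0,0.08],"rotation": [0,0,0]},
  {"delta_pos": [-0.3,0,0.13],"rotation": [0,0,0]},
  {"delta_pos": [-0.334,0,0.15],"rotation": [0,0,0]},
  {"delta_pos": [-0.334,0,0.2],"rotation": [0,0,0]},
  {"delta_pos": [-0.334,0,0.27],"rotation": [0,0,0]},
  {"delta_pos": [-0.334,0,0.303],"rotation": [0,0,0]},
  {"delta_pos": [-0.334,0,0.303],"rotation": [0,0,0]},
  {"delta_pos": [-0.36,0,0.303],"rotation": [0,0,0]},
  {"delta_pos": [-0.387,0,0.303],"rotation": [0,0,0]},
  {"delta_pos": [-0.387,0,0.303],"rotation": [0,0,0]},
])

```text
time_s: 19.6
eef_pos: [488.6, 167.7, 128.4]
ee_rot: [0.0, 0.651, 0.759, 0.0]
force: [-0.3, 1.7, -0.6]
gripper_width: -0.3
```

Call:
arm_command([
  {"delta_pos": [-0.01,0,0],"rotation": [0,0,0]},
  {"delta_pos": [-0.02,0,0],"rotation": [0,0,0]},
  {"delta_pos": [-0.02,0,0],"rotation": [0,0,0]},
])

```text
time_s: 19.98
eef_pos: [489.3, 162.3, 128.0]
ee_rot: [-0.0, 0.651, 0.759, 0.0]
force: [0.4, 0.8, -0.5]
gripper_width: 0.2
```

Call:
arm_command([
  {"delta_pos": [-0.007,0,0],"rotation": [0,0,0]},
  {"delta_pos": [-0.01,0,0],"rotation": [0,0,0]},
  {"delta_pos": [-0.01,0,0],"rotation": [0,0,0]},
])

```text
time_s: 20.35
eef_pos: [489.7, 159.4, 128.0]
ee_rot: [-0.0, 0.651, 0.759, 0.0]
force: [-0.8, 1.8, -0.9]
gripper_width: -0.1
```

```bash
python3 look2.py 14
```

```text
t 20.35 tcp tank [-68.6  -5.6 128. ] F tank [-0.5  1.9 -0.9]
side tab 39 [[-68.1, -53.6, 119.2], [-65.7, -46.0, 147.8], [-60.5, -26.4, 158.1]]
top tab 18 [[-69.4, -49.0, 132.4], [-67.7, -41.9, 144.0], [-66.9, -37.1, 154.7]]
```

View pics/both14.png

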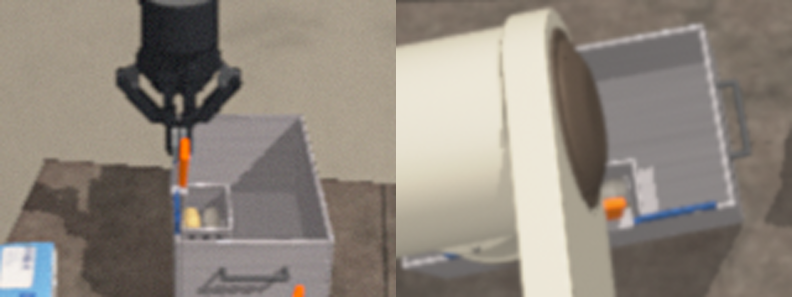

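Call:
arm_command([
  {"delta_pos": [-0.007,0,0],"rotation": [0,0,0]},
  {"delta_pos": [-0.01,0,0],"rotation": [0,0,0]},
  {"delta_pos": [-0.01,0,0],"rotation": [0,0,0]},
])

```text
time_s: 20.82
eef_pos: [490.2, 156.4, 128.0]
ee_rot: [0.0, 0.651, 0.759, 0.0]
force: [0.3, 1.7, -0.7]
gripper_width: -0.1
```

```bash
python3 look2.py 15
```

```text
t 20.825 tcp tank [-68.6  -8.6 128. ] F tank [ 0.6  1.7 -0.7]
side tab 36 [[-68.2, -57.0, 121.4], [-66.8, -50.3, 146.1], [-60.5, -30.6, 158.0]]
top tab 17 [[-68.9, -54.0, 131.3], [-67.7, -45.8, 147.2], [-64.3, -41.5, 155.7]]
```

View pics/top15.png

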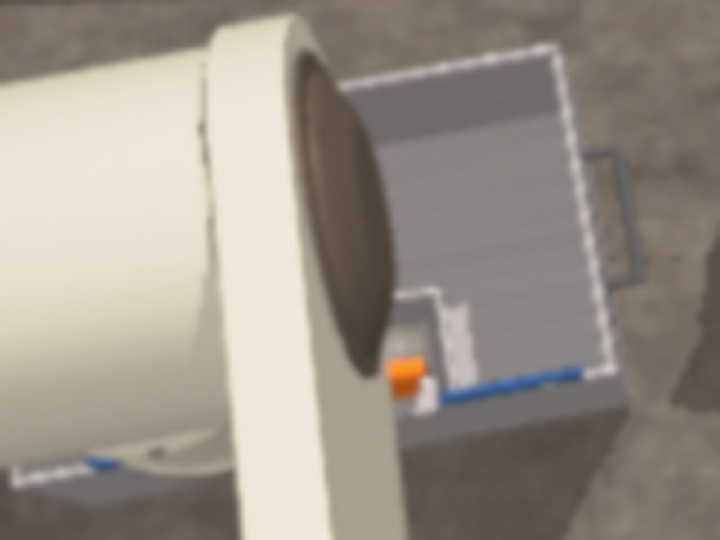

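View pics/side15.png

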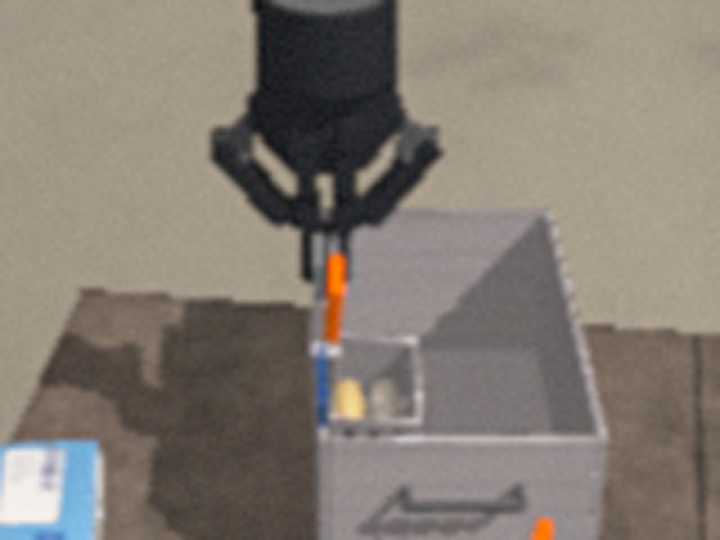

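The lip's right end (437,395) is just short of the notch's right end (442,398). A few more millimetres.

Call:
arm_command([
  {"delta_pos": [-0.007,0,0],"rotation": [0,0,0]},
  {"delta_pos": [-0.01,0,0],"rotation": [0,0,0]},
  {"delta_pos": [-0.01,0,0],"rotation": [0,0,0]},
])

```text
time_s: 21.3
eef_pos: [490.6, 153.5, 128.0]
ee_rot: [-0.0, 0.651, 0.759, 0.0]
force: [0.0, 3.1, 0.0]
gripper_width: -0.1
```

```bash
python3 look2.py 16
```

```text
t 21.3 tcp tank [-68.6 -11.6 128. ] F tank [0.5 3.1 0. ]
side tab 39 [[-68.3, -58.8, 120.7], [-65.9, -53.2, 147.4], [-60.6, -31.4, 159.5]]
top tab 16 [[-68.9, -54.5, 129.8], [-67.9, -48.7, 146.7], [-66.6, -44.7, 155.3]]
```

View pics/both16.png

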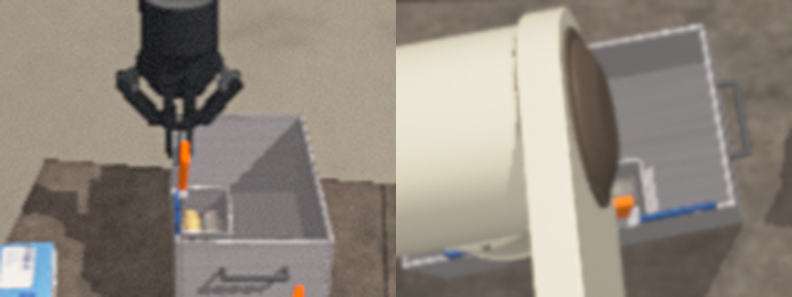

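```bash
python3 - <<'E'
from go import *
t=np.load('pose.npz')['t']
x0,y0=-42.5,-34
for k in ('13','16'):
  for n in ('side','top'):
    f=np.load(n+k+'.npz'); L=loc(t,cloud(n,f['d']))-[x0,y0,25]
    # right face y vs z => tilt about x ; 
    m=(L[...,0]>-20)&(L[...,0]<24)&(L[...,1]<-25)&(L[...,1]>-60)&(L[...,2]>15)&(L[...,2]<62); 
    q=L[m]; 
    if n=='side': print(k,n,'near pts',len(q),np.percentile(q,[2,50,98],0).round(1).tolist())
    # front rim: max z by y bins on the x+ wall rim
    for lo in range(-45,46,10):
        m=(np.abs(L[...,0]-24.5)<3.5)&(L[...,1]>=lo)&(L[...,1]<lo+10)&(L[...,2]>30)&(L[...,2]<66); q=L[m]
        if len(q): print(n,lo,len(q),np.percentile(q[:,2],90).round(1),end='; ')
    print()
    m=orange(f['p'])&(np.abs(L[...,0]+27)<15)&(np.abs(L[...,1])<35)&(L[...,2]>85); q=L[m]
    for lo in range(90,140,8):
        r=q[(q[:,2]>=lo)&(q[:,2]<lo+8)]
        if len(r): print(lo,len(r),r[:,:2].min(0).round(1),r[:,:2].max(0).round(1),end=' | ')
    print()
E
```

```text
Traceback (most recent call last):
IndexError: index -1 is out of bounds for axis 0 with size 0
```

```bash
python3 - <<'E'
from h import *
p=np.load('side16.npz')['p']; c=p[120:190,220:290,::-1]; a=cv2.resize(c,(560,560),interpolation=cv2.INTER_CUBIC); cv2.imwrite('pics/s16z.png',a)
E
```

```text
(no output)
```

View pics/s16z.png

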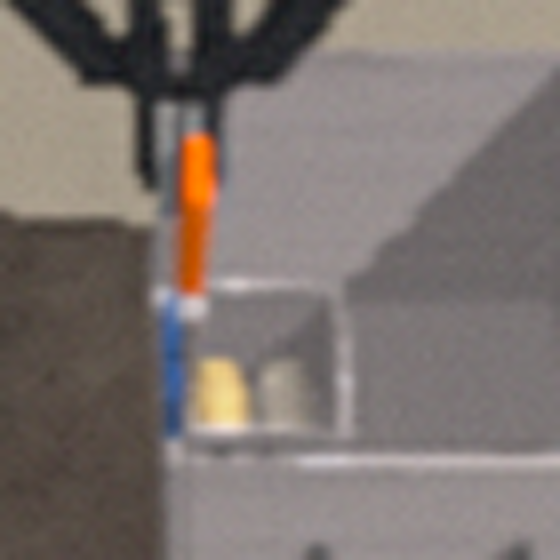

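```bash
cat > tilt.py <<'E'
import sys
from go import *
t=np.load('pose.npz')['t']
def tilt(k,y0=-34,x0=-42.5):
  for n in ('side','top'):
    f=np.load(n+k+'.npz'); L=loc(t,cloud(n,f['d']))-[x0,y0,25]
    print(k,n,end=' xwall: ')
    for lo in range(-40,40,10):
        m=(np.abs(L[...,0]-24.5)<3.5)&(L[...,1]>=lo)&(L[...,1]<lo+10)&(L[...,2]>30)&(L[...,2]<66); q=L[m]
        if len(q): print(lo,len(q),np.percentile(q[:,2],85).round(1),end='; ')
    print()
    m=orange(f['p'])&(np.abs(L[...,0]+27)<15)&(np.abs(L[...,1])<35)&(L[...,2]>85); q=L[m]
    for lo in range(90,140,8):
        r=q[(q[:,2]>=lo)&(q[:,2]<lo+8)]
        if len(r): print(lo,len(r),r[:,:2].min(0).round(1),r[:,:2].max(0).round(1),end=' | ')
    print()
for k in sys.argv[1:]: tilt(k)
E
python3 tilt.py 13 16
```

```text
13 side xwall: -20 5 43.7; -10 8 47.0; 0 5 48.7; 10 7 50.6; 20 6 54.6; 30 6 56.1; 
90 4 [-25.3  -6.7] [-22.9  -2.8] | 98 6 [-25.5  -9.7] [-22.9  -6.2] | 106 2 [-23.1 -11.7] [-23.1 -11. ] | 114 5 [-25.5 -12.2] [-23.1 -10.8] | 122 9 [-25.6 -15.6] [-20.7  -4.6] | 130 7 [-25.4  -2.8] [-20.3  11.9] | 
13 top xwall: -20 3 46.0; -10 16 46.6; 0 18 48.7; 10 20 52.0; 20 22 54.2; 30 23 56.3; 
98 5 [-26.7  -2.3] [-26.    8.9] | 106 12 [-26.9  -5.7] [-25.3  19.8] | 114 17 [-26.5  -7.1] [-24.9  18.4] | 122 12 [-25.7 -10.5] [-24.5  14.4] | 130 7 [-25.2  -8.8] [-23.5  14.7] | 138 1 [-22.2  13. ] [-22.2  13. ] | 
16 side xwall: -30 6 42.6; -20 4 47.5; -10 7 47.8; 0 8 51.0; 10 7 54.6; 20 4 55.0; 30 8 57.6; 
90 3 [-25.7 -19.9] [-23.1 -16.1] | 98 5 [-25.7 -20.5] [-23.2 -19. ] | 106 4 [-25.7 -22.1] [-23.2 -17.9] | 114 7 [-25.8 -24.5] [-21.  -19.2] | 122 11 [-25.7 -25.7] [-18.4  -2.6] | 130 9 [-25.6 -12.6] [-18.1   2.7] | 
16 top xwall: -30 7 44.6; -20 18 46.7; -10 7 47.3; 
98 2 [-26.4 -13.5] [-26.2 -11.8] | 106 2 [-26.1 -14.9] [-25.8 -10.2] | 114 5 [-26.  -18.1] [-25.2 -12.1] | 122 6 [-25.4 -21. ] [-23.9 -12.6] | 130 1 [-24.5 -14.6] [-24.5 -14.6] |
```

It is tipped about 0.22 rad, which is within the stated behaviour. I'll push on up to about 12 N.

Call:
arm_command([
  {"delta_pos": [-0.003,0,0],"rotation": [0,0,0]},
  {"delta_pos": [-0.006,0,0],"rotation": [0,0,0]},
  {"delta_pos": [-0.006,0,0],"rotation": [0,0,0]},
])

```text
time_s: 21.78
eef_pos: [490.8, 152.5, 128.2]
ee_rot: [-0.0, 0.65, 0.76, 0.001]
force: [-1.1, 10.3, 1.1]
gripper_width: -0.1
```

```bash
python3 look2.py 17; python3 tilt.py 17
```

```text
t 21.775 tcp tank [-68.5 -12.6 128.2] F tank [ 0.5 10.3  1.1]
side tab 38 [[-68.3, -59.0, 120.2], [-65.9, -53.3, 146.1], [-60.6, -31.3, 159.1]]
top tab 15 [[-68.4, -57.9, 126.8], [-67.7, -50.5, 145.9], [-65.4, -46.0, 155.0]]
17 side xwall: -30 7 43.4; -20 4 48.0; -10 5 50.0; 0 9 50.9; 10 5 53.2; 20 6 57.1; 30 8 57.5; 
90 3 [-25.6 -19.4] [-23.2 -14.4] | 98 5 [-25.7 -22.9] [-23.2 -18.1] | 106 4 [-25.8 -23.5] [-23.3 -19.3] | 114 8 [-25.8 -25.4] [-21.  -20.8] | 122 10 [-25.8 -24.8] [-18.3   2.8] | 130 8 [-25.4 -21.4] [-18.1   2.7] | 
17 top xwall: -30 9 47.3; -20 16 47.4; -10 4 44.6; 
98 2 [-25.9 -13.1] [-25.9 -11.6] | 106 2 [-25.8 -16.5] [-25.7 -14.9] | 114 4 [-25.8 -18.1] [-25.  -13.4] | 122 6 [-25.2 -23.6] [-24.1 -14.4] | 130 1 [-22.5 -24. ] [-22.5 -24. ] |
```

It is stopped at the notch's right end at 10 N and still tipped, because the push moment holds it up. I'll back off and see whether it drops.

Call:
arm_command([
  {"delta_pos": [0.02,0,0],"rotation": [0,0,0]},
  {"delta_pos": [0.05,0,0],"rotation": [0,0,0]},
  {"delta_pos": [0.1,0,-0.1],"rotation": [0,0,0]},
  {"delta_pos": [0.2,0,-0.2],"rotation": [0,0,0]},
  {"delta_pos": [0.35,0,-0.25],"rotation": [0,0,0]},
  {"delta_pos": [0.4,0,-0.25],"rotation": [0,0,0]},
])

```text
time_s: 22.62
eef_pos: [472.2, 272.5, 204.1]
ee_rot: [0.0, 0.65, 0.76, 0.001]
force: [-0.0, -0.4, -0.9]
gripper_width: -0.1
```

```bash
python3 look2.py 18; python3 tilt.py 18; python3 - <<'E'
from h import *
p=np.load('top18.npz')['p']; c=p[180:240,110:210,::-1]; cv2.imwrite('pics/t18z.png',cv2.resize(c,(800,480),interpolation=cv2.INTER_CUBIC))
p=np.load('side18.npz')['p']; c=p[120:190,220:290,::-1]; cv2.imwrite('pics/s18z.png',cv2.resize(c,(560,560),interpolation=cv2.INTER_CUBIC))
E
```

```text
t 22.625 tcp tank [-68.5 108.9 204.1] F tank [-0.1 -0.4 -0.9]
side tab 41 [[-68.5, -52.4, 117.5], [-65.8, -47.6, 142.9], [-62.8, -25.9, 153.5]]
top tab 57 [[-69.3, -48.4, 124.7], [-68.2, -36.2, 143.1], [-62.7, -21.6, 154.1]]
18 side xwall: -40 4 47.0; -30 3 46.5; -20 4 45.9; -10 5 46.0; 0 6 46.4; 10 3 47.2; 20 6 46.9; 30 4 44.5; 
90 5 [-27.7 -17.1] [-23.1   4. ] | 98 5 [-25.6 -18.1] [-23.2 -13. ] | 106 8 [-25.5 -19.8] [-23.1 -11.1] | 114 6 [-25.6 -15. ] [-20.7 -11.6] | 122 16 [-25.6 -16.5] [-20.2  10.3] | 
18 top xwall: -40 7 46.0; -30 17 46.4; -20 16 46.8; -10 19 48.2; 0 16 46.5; 10 17 48.3; 20 16 46.9; 30 9 45.1; 
98 10 [-27.1 -13.3] [-25.9   9.2] | 106 14 [-26.7 -13.3] [-25.6  10.4] | 114 13 [-26.4 -15.1] [-23.4  10.1] | 122 19 [-25.9 -14.2] [-19.4  13.5] | 130 1 [-21.3  12.5] [-21.3  12.5] |
```

View pics/t18z.png

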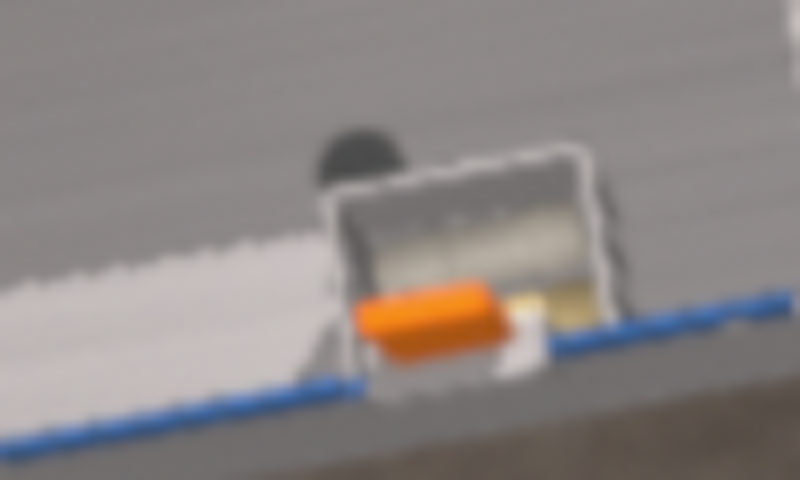

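View pics/s18z.png

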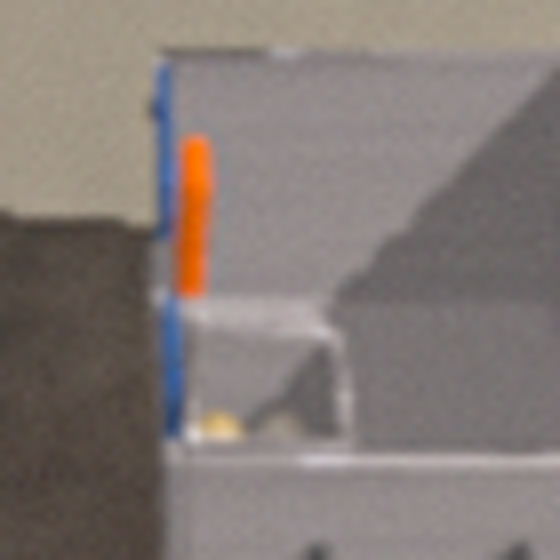

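The basket has dropped level: rim heights are flat along y, the tab top is at 154 mm (so the lip is at 110), and the collets are inside. I'll let it settle with the arm away and check again.

Call:
arm_command([
  {"delta_pos": [0,0,-0.05],"rotation": [0,0,0]},
  {"delta_pos": [0,0,-0.1],"rotation": [0,0,0]},
  {"delta_pos": [0,0,-0.1],"rotation": [0,0,0]},
  {"delta_pos": [0,0,-0.1],"rotation": [0,0,0]},
  {"delta_pos": [0,0,-0.1],"rotation": [0,0,0]},
  {"delta_pos": [0,0,-0.1],"rotation": [0,0,0]},
])

```text
time_s: 23.48
eef_pos: [472.4, 270.3, 232.7]
ee_rot: [-0.0, 0.651, 0.759, -0.0]
force: [0.9, 0.2, 0.5]
gripper_width: -0.1
```

```bash
python3 look2.py 19; python3 tilt.py 19; python3 - <<'E'
from go import *
t=np.load('pose.npz')['t']
# fit basket yaw/tilt from rim points (side+top)
for n in ('side','top'):
    f=np.load(n+'19.npz'); L=loc(t,cloud(n,f['d']))-[-42.5,-35,25]
    for nm,m in (('+x rim',np.abs(L[...,0]-24.5)<4),('-y rim',np.abs(L[...,1]+32.5)<4),('+y rim',np.abs(L[...,1]-32.5)<4)):
        q=L[m&(np.abs(L[...,0])<30)&(np.abs(L[...,1])<38)&(np.abs(L[...,2]-48)<5)]
        a=q[:,1] if nm=='+x rim' else q[:,0]; b=q[:,0] if nm=='+x rim' else q[:,1]
        if len(q)>8: print(n,nm,len(q),'dz slope',np.polyfit(a,q[:,2],1).round(3),'lateral slope',np.polyfit(a,b,1).round(3))
    p0,d0=np.load(n+'0.npz')['p'],None
    df=cv2.absdiff(p0,f['p']).max(2)
    for o,X in (('vial',[560,-150,40]),):
        pass
    W=cloud(n,np.load(n+'0.npz')['d']);h=cv2.cvtColor(p0,cv2.COLOR_RGB2HSV); h2=cv2.cvtColor(f['p'],cv2.COLOR_RGB2HSV)
    for nm,lo,hi in (('green',50,85),('red',172,180)):
        for hh in (h,h2):
            m=((hh[...,0]>=lo)&(hh[...,0]<=hi)&(hh[...,1]>150)&(hh[...,2]>60)); v,u=np.nonzero(m); print(n,nm,len(u),u.mean().round(1),v.mean().round(1))
E
```

```text
t 23.475 tcp tank [-68.7 106.6 232.7] F tank [0.9 0.1 0.5]
side tab 39 [[-68.6, -51.6, 118.0], [-65.8, -48.1, 143.4], [-62.9, -28.8, 153.7]]
top tab 54 [[-69.2, -48.7, 125.2], [-68.1, -35.7, 141.9], [-63.7, -21.4, 154.4]]
19 side xwall: -40 5 46.7; -30 3 46.8; -20 4 46.2; -10 5 46.3; 0 6 47.0; 10 2 46.8; 20 4 43.8; 30 6 46.0; 
90 5 [-27.7 -14.8] [-23.1   3.2] | 98 6 [-25.6 -17.5] [-23.1 -12.5] | 106 6 [-25.6 -15.4] [-23.1 -12.7] | 114 7 [-25.6 -18. ] [-20.7 -14. ] | 122 15 [-25.6 -17.3] [-20.3   8. ] | 
19 top xwall: -40 6 48.2; -30 17 48.2; -20 17 46.2; -10 16 48.0; 0 15 45.6; 10 16 45.8; 20 17 48.0; 30 8 47.5; 
98 8 [-26.9  -7. ] [-26.1   9. ] | 106 14 [-26.6 -12. ] [-25.1  10.2] | 114 14 [-26.3 -14.7] [-23.  10.] | 122 17 [-25.6 -14.9] [-19.   13.7] | 130 1 [-21.1  12.7] [-21.1  12.7] | 
side +x rim 23 dz slope [-1.0000e-02  4.6014e+01] lateral slope [-3.0000e-03  2.4428e+01]
side -y rim 44 dz slope [-3.4000e-02  4.6246e+01] lateral slope [-1.1000e-02 -3.2997e+01]
side +y rim 31 dz slope [-3.2000e-02  4.6011e+01] lateral slope [1.4000e-02 3.1775e+01]
side green 207 274.5 272.4
side green 207 274.5 272.4
side red 72 197.6 378.3
side red 73 197.8 378.3
top +x rim 62 dz slope [-2.0000e-03  4.6147e+01] lateral slope [-1.0000e-03  2.4886e+01]
top -y rim 38 dz slope [-3.3000e-02  4.7458e+01] lateral slope [ 1.0000e-02 -3.1671e+01]
top +y rim 48 dz slope [-0.052 47.453] lateral slope [-1.7000e-02  3.2816e+01]
top green 45 314.1 176.7
top green 46 314.1 176.7
top red 47 506.5 192.1
top red 47 506.6 192.1
```

View pics/both19.png

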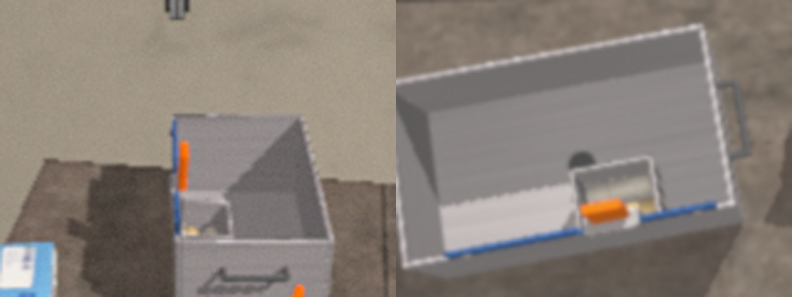

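```bash
python3 -c "
from plant import manip; print(manip.hand_in())"
```

```text
the job is handed in; nothing more can be done
None
```

The basket now hangs in the rail's notch with both collets in it, and I have handed the job in after about 23.5 s. No verdict was reported.

**What I did:**
- I gripped the grey basket by its orange tab and hooked its lip over the rail about 59 mm left of the wall's middle.
- I let go there, then pushed the tab to the right with closed fingers while the lip slid level on the rail.
- The basket tipped about 0.2 rad at the notch and stayed tipped when I first backed off. I pushed again until it stopped at the notch's end, at about 10 N. It dropped level when I withdrew the fingers.

**Last checks:**
- **Height:** the tab top is at about 154 mm, which puts the lip at about 110 mm.
- **Position:** the lip centre is near y = -35 mm.
- **Attitude:** side-to-side tilt and yaw are within about 0.02 rad. It leans about 0.03 to 0.07 rad in its play on the rail, under the 0.15 limit.
- **At rest and free:** two looks 0.85 s apart agree. The gripper was well clear, and the wrist force was at noise level.
- **Collets:** both are visible in the basket.
- **Vial and jar:** the vial's pixels are unchanged. My colour check for the jar picked up other red patches, so it did not confirm the jar's position, but the arm never came near it.

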